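Set the quail's bay in the display cabinet

ROBOT

A 7-joint arm with a two-finger parallel gripper is mounted at the origin on the work surface. World frame = base frame: x ahead of the robot, y to its left, z up, the work surface at z = 0. Lengths are in m, angles in rad, forces in N, time in s.
With the tool pointing down it reaches from about 0.425 to 0.875 m from the base axis. Payload 8.4 kg.
Tool frame: the origin (TCP) lies midway between the tips of the shut fingers; the grasp point (between the pads) lies 19 mm behind it; z points along the fingers, y is the line along which they close (so a half turn about z gives the same grasp; the last joint's range is limited). The gripper opens to 87 mm and grips with 3 to 60 N. Pads are 19 mm wide; open, the fingers measure 117 mm over their backs; the gripper's body (75 mm by 190 mm) begins 51 mm behind the grasp point.
Start: joints at [1.027, 0.333, 0.04, 1.465, -0.013, 1.343, -0.059], TCP at [0.28, -0.587, 0.223] pointing down, gripper open.
Joint ranges: [-2.58, 2.58], [-0.38, 2.09], [-1.3, 1.39], [0.25, 2.4], [-1.5, 4.64], [0.08, 2.09], [-2.65, 2.65]. Speed limits (rad/s): [2.22, 2.22, 2.79, 2.79, 3.14, 3.14, 3.14].

INTERFACE

Orientations are given as a 3x3 rotation matrix whose columns are the frame's x, y, z axes.
In Python, from station import sensors, imaging, r gives the robot as it stands.
- The arm moves only by the tool apply_moves, never from a script. Its arguments are lists of equal length, an entry for each row: "rot": the turn, a rotation vector about the tool's x, y, z in degrees, a list of three; "offset": the shift along the tool's x, y, z in cm, a list of three; "claw": the finger opening in cm, from 0 to 8.7. In form: {"rot": [[rx, ry, rz], ...], "offset": [[tx, ty, tz], ...], "claw": [claw, ...]}. A call has 1 to 20 rows; each row shifts and turns the commanded pose from where the row before left it, along the tool's axes as they then stand; what a row does not reach is not made up. A row lasts 1/8 s, in which the tool goes at most 62.5 mm and 10.7 degrees, less where a joint would pass 70% of its speed; a pose out of reach is approached as far as the arm can. A call is refused whole if a number of a shift passes 6.25 or a number of a turn 10.7, either way. A call with a gripper value outside its range is refused whole. The fingers move at their own pace and stop on an object; the grip force is fixed at half the most. Time passes only in rows, so rows that do not move let the fingers close. It gives the time, the measured TCP pose, the force, the opening and the grip force at its end, in the units of the state.
- sensors.read_state(): the state, without advancing time (a new reading comes with each control period).
- imaging.read_camera(name): name is "scene" or "top"; returns the picture (400x640x3 uint8, red, green, blue); there is no depth.
- imaging.get_calibration(name): a dict with "K" (3x3 intrinsics, pixels), "k1" (the pictures are not rectified: a ray, as slopes to the right and down, at radius r is drawn at 1 + k1 r^2 times it, then the intrinsics apply), "cam_to_world" (4x4, takes a point from camera to world coordinates). Camera axes: x right, y down, z forward; pixel columns grow to the right and rows downward; lengths in m; the calibration is good to about 2 mm. A picture is of the moment at which its call begins. get_calibration takes no time and is no camera call.
- r.job_done(): hands the job in; it is judged then, once.
The state is a dict: "time_s": time; "q": joint angles; "joint_velocities": joint speeds; "joint_torque": joint torques, N m; "eef_pos": TCP position; "tool_rot": TCP orientation; "force": force on the tool from outside, world axes, zero at the start; "torque": the same for the moment, N m; "finger_gap": finger opening in m; "finger_force": force on a finger pad.
Only numpy, scipy, OpenCV 4.12 (cv2) and the standard library are available. Lean on these libraries where they do the work, as an engineer would, in place of code of your own. Each camera call takes 0.05 s, during which the arm holds its last target. There are 200 camera calls.

TASK

Finish the quail's bay in the lit cabinet: take the loose glass divider from its wooden rest and slide it fully home, upright, into the empty aluminium channel, against the stop at the back. Stand the ceramic quail balanced on the crown of the upturned aluminium bowl, upright and facing out of the cabinet, and leave it standing there by itself. Set both down without letting them drop, and leave the bowl and everything else where they stand.

Things in the scene. Friction and masses are not known exactly. Their poses are not given: they have to be found in the camera images.
- cabinet: display cabinet 240 mm deep (x), 780 mm wide (y), 460 mm tall, fixed; origin: on the underside, midway in width, 140 mm behind the front edge and 100 mm before the back; open front faces its -x, x points into it. Lower glass deck: top 50 mm above the table, from front to back. Raked posts at y = +-380 mm; the top frame (440 to 460 mm up) reaches from x = -9 mm to the back only
- shelf_edge (a point): middle of the lower front edge of the glass upper shelf, 240 mm above the table, 62 mm in front (-x) of the cabinet's origin. The shelf, 8 mm thick, runs from here to the back over the whole width. Bowl and channels stand about below this edge: a vertical gripper strikes it there, a tool leaning back out of the front by 25 to 40 degrees clears it
- channel: EMPTY aluminium channel on the deck, fixed, 120 mm long (x, pointing into the cabinet), 25 mm wide; origin: centre of its underside. Slot 10.4 mm wide, floor 3 mm up, walls to 17 mm, flared lips to 23 mm; open at top and front, closed at the back by a stop at x = +56 mm, 30 mm tall. A divider fully home has its origin at x = +1, y = 0, z = +3 mm in this frame
- channel_full: the same channel on the other side of the bowl, already holding an identical divider (fixed); origin: centre of its underside, same axes. Top of its divider 91 mm above the origin
- divider: loose pane of frosted glass, 110 mm long (x), 8 mm thick (y), 88 mm tall (z) with a darker polished top edge, 0.2 kg; origin: centre of its bottom edge. Stands upright in the wooden rest. Both ends are alike
- rest: wooden rest for the divider, fixed on the table, 90 mm long (x), 64 mm wide (y), 30 mm tall; origin: centre of its underside. Its slot, open at both ends, runs along x, 10 mm wide, floor 12 mm above the origin
- bowl: small aluminium bowl standing upside down on the deck, loose, 0.25 kg, rim diameter 120 mm, 45 mm tall; origin: centre of the rim, on the deck. The crown, its highest point, is 45 mm above the origin; it is a smooth dome with a radius of curvature of 80 mm
- quail: ceramic quail, loose, 0.13 kg, 83 mm long, 44 wide, 61 tall; origin: centre of its flat round foot (40 mm across), centre of mass 24 mm up. Beak to -x. Grip the flat parallel wings: y = +-22 mm, x -14 to +20, 19 to 41 mm up. Head: ball of radius 11 mm at x = -22, z = 50 mm. Tail to x = +43. Set off the crown's centre it leans about 1 degree per mm
- quail_beak (a point): tip of the quail's beak, 38 mm in front (-x) of its foot's centre and 49 mm up
- vase: swirled clay vase, 84 mm in diameter, 148 mm tall, on the deck at one side of the bay; origin: centre of its underside. Leave alone
- jar: green glass jar with a steel twist cap, 76 mm in diameter, 115 mm tall, on the deck at the other side of the bay; origin: centre of its underside. Leave alone
- cup: blue ceramic cup, 72 mm in diameter, 55 mm tall, on the table; origin: centre of its underside. Leave alone
- pin_tray: grey plastic tray with brass shelf pins, 90 x 70 mm, 22 mm tall, on the table; origin: centre of its underside. Leave alone
- screwdriver: screwdriver lying crosswise on the table between the cup and the cabinet; origin: on its axis, underside. Leave alone
Things that resemble listed ones, but are neither listed nor needed, are in the scene too. Of the things that look like the divider, the smaller one is meant. What is shaped like the quail but green is not meant.

How it is judged:
By the outcome, as a careful person would: the job done as asked, in the order asked, and still so for the second after the job is handed in, with the robot touching nothing.
It also fails if it takes over 72 s, if anything falls off the work surface, if the arm or the gripper's body presses on something with over 40 N, if the wrist force passes 120 N, or if a joint passes its speed limit or range.

## Working session

There is one attempt and no reset: what is moved stays moved. The work goes in short steps, Python scripts to look and compute and a tool call to move; the robot and the scene stay as the last step left them, time stands still between calls to the robot, and variables do not carry over. Pictures are saved under pics/ and viewed, at most 10 in all, crops included, and the job is handed in when it is done.

Besides the shell and the picture viewer there is one more tool, called by a JSON object that holds its "name" and its "arguments". apply_moves: Moves the arm, as the interface text tells. Its arguments: {"type":"object","properties":{"rot":{"type":"array","items":{"type":"array","items":{"type":"number"}}},"offset":{"type":"array","items":{"type":"array","items":{"type":"number"}}},"claw":{"type":"array","items":{"type":"number"}}},"required":["rot","offset","claw"]}

```bash
mkdir -p pics
python3 - <<'E'
from station import sensors, imaging, r
import cv2,json
for n in("scene","top"):
    im=imaging.read_camera(n); cv2.imwrite(f"pics/{n}0.png",im[:,:,::-1])
    c=imaging.get_calibration(n); print(n,c)
s=sensors.read_state(); print(s)
E
```

```text
scene {'K': array([[485.21177104,   0.        , 323.70919503],
       [  0.        , 485.21177104, 203.78222075],
       [  0.        ,   0.        ,   1.        ]]), 'k1': -0.002322619419858358, 'cam_to_world': array([[ 0.88902218, -0.34746099,  0.29817852,  0.15559677],
       [-0.45782012, -0.68362036,  0.56838713, -0.81799195],
       [ 0.00634855, -0.64182089, -0.7668283 ,  1.24797661],
       [ 0.        ,  0.        ,  0.        ,  1.        ]])}
top {'K': array([[368.34696184,   0.        , 320.82708791],
       [  0.        , 368.34696184, 201.36095089],
       [  0.        ,   0.        ,   1.        ]]), 'k1': 0.002156038586573542, 'cam_to_world': array([[-0.10680588, -0.9740309 ,  0.19964045,  0.34160268],
       [-0.99427145,  0.10380255, -0.02548155, -0.01157072],
       [ 0.00409663, -0.20121838, -0.97953784,  1.15826243],
       [ 0.        ,  0.        ,  0.        ,  1.        ]])}
{'time_s': 0.1, 'q': array([ 1.0267996 ,  0.33382674,  0.03986994,  1.46619469, -0.01343785,
        1.34331089, -0.05848756]), 'joint_velocities': array([-0.00027946, -0.00255129,  0.00090795, -0.00349496, -0.00044613,
        0.00111013, -0.00052643]), 'joint_torque': array([ 2.86140734e-03, -6.57810616e+01,  1.33965567e+00, -4.04709721e+01,
       -5.95555315e-02,  4.10198851e-02,  1.06814464e-04]), 'eef_pos': array([ 0.27948092, -0.58636485,  0.22175109]), 'tool_rot': array([[ 9.02701870e-01,  4.30266034e-01, -6.87640423e-04],
       [ 4.30266580e-01, -9.02700931e-01,  1.30374865e-03],
       [-5.97748900e-05, -1.47276503e-03, -9.99998914e-01]]), 'force': array([-0.61738087,  0.55767509, -0.57367497]), 'torque': array([-0.00866413, -0.0246779 , -0.06308229]), 'finger_force': 0.0, 'finger_gap': 0.08686843455128687}
```

View pics/scene0.png

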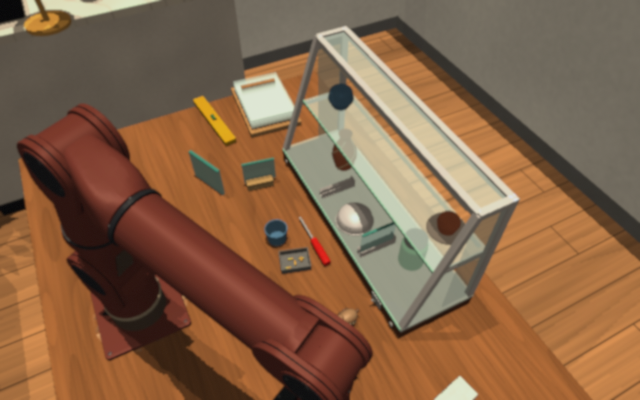

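View pics/top0.png

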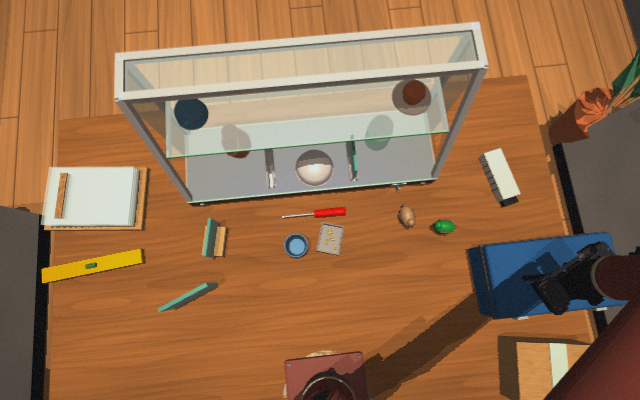

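The scene view shows the cabinet at right, with the bowl at (355,217), and panes at (207,172) and (258,172). In the top view:
- **Quail-like things:** brown at (407,215), green at (445,227). The brown one fits, since green is excluded.
- **Divider-like things:** a pane in the wooden rest at (210,238), and a larger free-standing one at (185,297). The smaller one in the rest fits.
- **Channels:** empty at (270,168), full at (352,158).

Next I'll confirm these in one enlarged crop.

```bash
cat > h.py <<'E'
import numpy as np, cv2
from station import sensors, imaging, r
C={n:imaging.get_calibration(n) for n in("scene","top")}
def cam(n):
    c=C[n]; return c["K"],np.array([c["k1"],0,0,0,0.]),c["cam_to_world"]
def ray(n,uv):
    K,d,T=cam(n); p=cv2.undistortPoints(np.array(uv,float).reshape(-1,1,2),K,d).reshape(-1,2)
    return T[:3,3],np.c_[p,np.ones(len(p))]@T[:3,:3].T
def plane(n,uv,z):
    o,d=ray(n,uv); return o+d*((z-o[2])/d[:,2])[:,None]
def proj(n,X):
    K,d,T=cam(n); R=T[:3,:3].T
    return cv2.projectPoints(np.array(X,float).reshape(-1,1,3),cv2.Rodrigues(R)[0],-R@T[:3,3],K,d)[0].reshape(-1,2)
def two(uv1,uv2):  # top, scene
    (o1,d1),(o2,d2)=ray("top",uv1),ray("scene",uv2); d1=d1[0];d2=d2[0]
    t=np.linalg.lstsq(np.c_[d1,-d2],o2-o1,rcond=None)[0]
    a,b=o1+t[0]*d1,o2+t[1]*d2; return (a+b)/2,np.linalg.norm(a-b)
def crop(im,x0,y0,w,h,s): return cv2.resize(im[y0:y0+h,x0:x0+w],None,fx=s,fy=s,interpolation=cv2.INTER_CUBIC)
E
python3 - <<'E'
from h import *
t=cv2.imread("pics/top0.png"); s=cv2.imread("pics/scene0.png")
a=crop(t,250,135,130,65,6)   # 780x390
b=crop(t,390,195,75,50,5)[:200,:260]; b=crop(t,392,200,64,40,4)
c=crop(t,194,210,40,52,4); d=crop(s,325,300,35,50,4); e=crop(s,235,150,50,50,4)
row=np.zeros((208,780,3),np.uint8); x=0
for i in(b,c,d,e): row[:i.shape[0],x:x+i.shape[1]]=i; x+=i.shape[1]+6
cv2.imwrite("pics/c1.png",np.vstack([a,row]))
f=crop(s,310,165,100,100,6); cv2.imwrite("pics/c2.png",f)
E
```

```text
(no output)
```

View pics/c1.png

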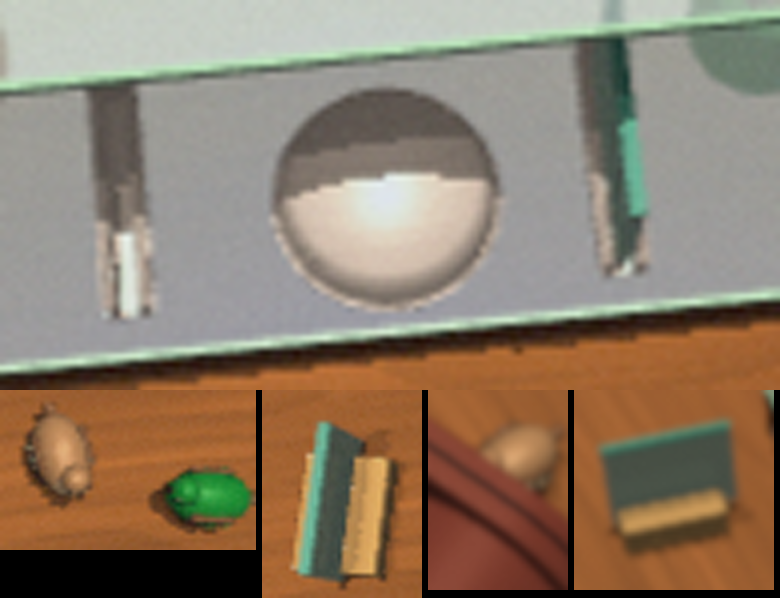

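View pics/c2.png

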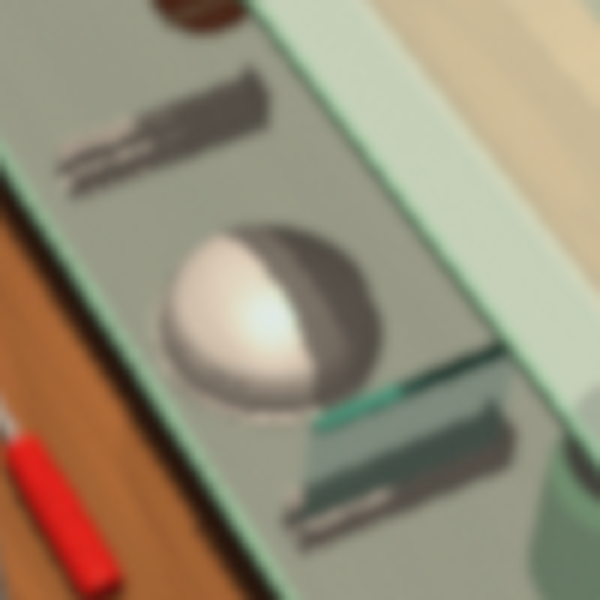

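The crops confirm it. The brown quail in the top view has its head at about (411,224) and tail at (404,205). The small pane stands in the wooden rest, with its top edge running from (209,218) to (204,256). The empty channel's mouth is at about (271,187) and the bowl's centre at about (314,168).

Run:
```python
from h import *
np.set_printoptions(precision=4,suppress=True)
t=cv2.imread("pics/top0.png"); s=cv2.imread("pics/scene0.png")
th=cv2.cvtColor(t,cv2.COLOR_BGR2HSV); sh=cv2.cvtColor(s,cv2.COLOR_BGR2HSV)
print("top row at y=238:",t[238,200:230].tolist())
def comp(h,x0,y0,x1,y1,lo,hi):
    m=cv2.inRange(h,lo,hi); k=np.zeros_like(m); k[y0:y1,x0:x1]=m[y0:y1,x0:x1]
    n,l,st,ce=cv2.connectedComponentsWithStats(k); i=1+st[1:,4].argmax(); return np.argwhere(l==i)[:,::-1].astype(np.float32)
def seg(p):  # ends of long axis
    (c,(w,h),a)=cv2.minAreaRect(p); b=cv2.boxPoints((c,(w,h),a)); 
    e=[np.linalg.norm(b[0]-b[1]),np.linalg.norm(b[1]-b[2])]
    return ((b[0]+b[1])/2,(b[2]+b[3])/2,e) if e[0]<e[1] else ((b[1]+b[2])/2,(b[3]+b[0])/2,e)
dt=comp(th,194,205,230,262,(70,60,115),(95,255,255)); ds=comp(sh,236,150,285,200,(70,60,95),(95,255,255))
for n,p in(("top",dt),("scene",ds)):
    a,b,e=seg(p); w=plane(n,[a,b],.100); print(n,len(p),a,b,e,"\n",w,np.linalg.norm(w[0]-w[1]),np.degrees(np.arctan2(*(w[1]-w[0])[1::-1])))
c1=lambda x,y:((x+.5)/6-.5+250,(y+.5)/6-.5+135)
c2=lambda x,y:((x+.5)/6-.5+310,(y+.5)/6-.5+165)
P=lambda n,l,z:print(n,plane(n,l,z)[:,:2].tolist())
print("deck edge");P("top",[c1(0,370),c1(780,292)],.05)
print("deck edge sc");P("scene",[c2(0,155),c2(290,597)],.05)
print("shelf edge");P("top",[c1(0,88),c1(780,18)],.244)
print("lips mouth L,R");P("top",[c1(102,318),c1(155,318)],.07)
print("lips at shelf");P("top",[c1(88,88),c1(140,88)],.07)
print("full L,R mouth");P("top",[c1(600,273),c1(648,273)],.07)
print("scene empty mouth lips");P("scene",[c2(58,168),c2(75,195)],.07)
print("scene back lips");P("scene",[c2(250,68),c2(270,125)],.07)
print("scene full mouth lips");P("scene",[c2(285,517),c2(303,548)],.07)
print("full divider top: scene");P("scene",[c2(318,425),c2(505,350)],.141)
print("full divider top: top");P("top",[c1(642,215),c1(620,38)],.141)
print("bowl top L R T B");P("top",[c1(272,199),c1(500,199),c1(386,88),c1(386,310)],.05)
for n,b in(("top",(392,200,425,235)),):
    q=comp(th,*b,(5,60,90),(18,160,255)); print(len(q),q.mean(0),seg(q)); print(plane(n,[q.mean(0)],.03))
```

```text
top row at y=238: [[52, 106, 176], [53, 105, 175], [52, 106, 175], [65, 121, 182], [87, 155, 210], [138, 177, 154], [153, 182, 111], [150, 179, 109], [103, 121, 82], [70, 80, 70], [74, 83, 74], [71, 80, 72], [68, 77, 67], [65, 76, 66], [67, 76, 66], [60, 80, 86], [77, 128, 167], [81, 136, 183], [79, 134, 181], [85, 149, 199], [94, 162, 215], [97, 168, 219], [95, 170, 220], [94, 168, 220], [63, 111, 145], [38, 59, 75], [37, 58, 75], [44, 82, 136], [54, 107, 177], [54, 108, 182]]
top 97 [209.2637 218.8996] [204.3347 255.0456] [np.float32(36.48058), np.float32(2.8373883)] 
 [[0.5399 0.2882 0.1   ]
 [0.4374 0.3069 0.1   ]] 0.10419083178617969 169.65490705671564
scene 42 [271.9788 158.8992] [243. 165.] [np.float32(29.613989), np.float32(1.3390603)] 
 [[0.5374 0.2851 0.1   ]
 [0.4409 0.3021 0.1   ]] 0.09806304012774314 169.99459215500718
deck edge
top [[0.6066802101922018, 0.17591327491688993], [0.6052238812512989, -0.22793546180507399]]
deck edge sc
scene [[0.6062249858298705, 0.14211546241758866], [0.6053591639773048, -0.17925937353076227]]
shelf edge
top [[0.6855337510165215, 0.13453780
[... 629 characters left out ...]
186642106764546, -0.14872987295405482], [0.6174312325399534, -0.16843352314827342]]
full divider top: scene
scene [[0.6305579027080674, -0.15074317978201557], [0.7331515277093137, -0.15296282478335965]]
full divider top: top
top [[0.628202339467882, -0.1497598556259604], [0.718074067975861, -0.15039989344164487]]
bowl top L R T B
top [[0.6828295588553225, 0.02875511123500491], [0.6702744812162214, -0.0895096067912315], [0.7371083299571415, -0.03663818990984081], [0.6172562017619139, -0.024220102710529788]]
260 [407.3577 215.2077] (array([403.9245, 202.7358], dtype=float32), array([410.717 , 226.5094], dtype=float32), [np.float32(14.010761), np.float32(24.724915)])
[[ 0.4994 -0.3035  0.03  ]]
```

```bash
cat >> h.py <<'E'
def tool(yaw,tilt):  # tool z leans: points ahead (yaw) and down; y = right
    a,b=np.radians([yaw,tilt]); f=np.array([np.cos(a),np.sin(a),0]); l=np.array([-np.sin(a),np.cos(a),0]); k=np.array([0,0,1.])
    return np.c_[np.cos(b)*f+np.sin(b)*k,-l,np.sin(b)*f-np.cos(b)*k]
from scipy.spatial.transform import Rotation as Ro
def go(R=None,p=None,grasp=False):
    """rotvec deg (tool) from now to R; then offset cm in the tool axes (after the turn) to TCP/grasp point p"""
    s=sensors.read_state(); R0=s["tool_rot"]; R=R0 if R is None else R
    print("pos",s["eef_pos"].round(4),"F",s["force"].round(1),"gap",round(s["finger_gap"],4),"t",round(s["time_s"],2))
    print(" rot",Ro.from_matrix(R0.T@R).as_rotvec(degrees=True).round(2))
    if p is not None:
        p=np.array(p,float)+(0.019*R[:,2] if grasp else 0); print(" tcp",p.round(4)," off",(R.T@(p-s["eef_pos"])*100).round(2), " world", ((p-s["eef_pos"])*100).round(2))
E
python3 - <<'E'
from h import *
t=cv2.imread("pics/top0.png"); g=cv2.cvtColor(t,cv2.COLOR_BGR2GRAY)
for y in(158,164,170,174,178,182,185,187): print("E",y,g[y,260:282].tolist())
for y in(146,152,162,170,175,178,180): print("F",y,g[y,342:364].tolist())
P=lambda n,l,z:print(n,plane(n,l,z)[:,:2].round(3).tolist())
print("vase/jar about");P("top",[(237,140),(380,133)],.1)
go(tool(-10,0),(.48,-.4,.3)); go(tool(-10.2,35))
E
```

```text
E 158 [155, 153, 157, 155, 148, 109, 84, 84, 90, 92, 89, 88, 82, 114, 149, 155, 155, 156, 153, 156, 155, 158]
E 164 [155, 155, 156, 156, 155, 124, 93, 85, 89, 89, 92, 105, 110, 95, 137, 153, 156, 155, 156, 155, 154, 156]
E 170 [152, 156, 152, 154, 155, 148, 116, 98, 89, 89, 116, 127, 120, 113, 118, 145, 155, 154, 156, 156, 154, 153]
E 174 [155, 155, 155, 153, 155, 155, 167, 159, 129, 189, 223, 226, 189, 175, 177, 161, 158, 157, 153, 156, 156, 155]
E 178 [157, 155, 156, 157, 154, 154, 177, 162, 151, 166, 213, 225, 200, 173, 139, 144, 158, 157, 157, 157, 155, 154]
E 182 [156, 155, 158, 154, 158, 154, 170, 164, 153, 115, 201, 226, 211, 177, 148, 161, 161, 155, 155, 155, 158, 158]
E 185 [156, 159, 155, 157, 155, 156, 161, 169, 156, 128, 205, 226, 217, 175, 158, 176, 166, 154, 153, 154, 157, 155]
E 187 [155, 155, 153, 152, 158, 156, 154, 180, 142, 94, 177, 197, 191, 141, 115, 147, 155, 155, 156, 157, 158, 158]
F 146 [158, 156, 156, 136, 103, 85, 81, 78, 78, 74, 61, 55, 71, 135, 156, 155, 157, 155, 155, 156, 156, 156]
F 152 [156, 155, 155, 155, 124, 94, 85, 82, 79, 75, 74, 71, 73, 106, 142
[... 242 characters left out ...]
, 155, 157, 156, 159]
F 175 [155, 155, 156, 157, 154, 157, 159, 131, 157, 171, 118, 80, 78, 81, 122, 154, 157, 156, 156, 155, 155, 155]
F 178 [155, 157, 156, 153, 159, 158, 157, 146, 155, 150, 114, 85, 153, 145, 145, 149, 160, 158, 155, 157, 158, 157]
F 180 [156, 157, 157, 156, 157, 154, 155, 156, 138, 108, 155, 186, 193, 147, 119, 137, 151, 156, 154, 153, 158, 158]
vase/jar about
top [[0.773, 0.193], [0.75, -0.241]]
pos [ 0.2795 -0.5864  0.2218] F [-0.6  0.6 -0.6] gap 0.0869 t 0.1
 rot [-8.000e-02  3.000e-02  3.548e+01]
 tcp [ 0.48 -0.4   0.3 ]  off [ 16.51 -21.84  -7.82]  world [20.05 18.64  7.82]
pos [ 0.2795 -0.5864  0.2218] F [-0.6  0.6 -0.6] gap 0.0869 t 0.1
 rot [-10.97  33.88  34.53]
```

{"name": "apply_moves", "arguments": {"rot": [[0,0,0],[0,0,0],[0,0,8.9],[0,0,8.9],[0,0,8.9],[0,0,8.8],[0,0,0],[0,0,0],[0,0,0],[0,0,0],[0,0,0],[0,0,0]], "offset": [[0,0,-3],[0,0,-5],[0,0,0],[0,0,0],[0,0,0],[0,0,0],[3.3,-4.4,0],[3.3,-4.4,0],[3.3,-4.4,0],[3.3,-4.4,0],[3.3,-4.2,0],[0,0,0]], "claw": [8.7,8.7,8.7,8.7,8.7,8.7,8.7,8.7,8.7,8.7,8.7,8.7]}}

```text
time_s: 1.6
eef_pos: [0.484, -0.3958, 0.3018]
tool_rot: [[0.986, -0.166, 0.001], [-0.166, -0.986, 0.003], [0.0, -0.003, -1.0]]
force: [-0.1, -1.4, -0.4]
finger_gap: 0.0871
finger_force: 0.0
```

{"name": "apply_moves", "arguments": {"rot": [[0,0,0],[0,0,0],[0,0,0],[0,0,0],[0,0,0],[0,0,0],[0,0,0],[0,0,0],[0,0,0],[0,0,0],[0,0,0],[0,0,0],[0,0,0]], "offset": [[-0.5,-3,0],[-1,-5.9,0],[-1,-5.9,0],[-1,-5.9,0],[-1,-5.9,0],[-1,-5.9,0],[-1,-5.9,0],[-1,-5.9,0],[-1,-5.9,0],[-1,-5.9,0],[-1,-5.9,0],[-1,-5.9,0],[0,0,0]], "claw": [7,6,5,4,4,4,4,4,4,4,4,4,4]}}

```text
time_s: 3.22
eef_pos: [0.4832, 0.2923, 0.3019]
tool_rot: [[0.986, -0.167, -0.002], [-0.167, -0.986, 0.002], [-0.002, -0.001, -1.0]]
force: [-0.0, -0.0, -0.1]
finger_gap: 0.0399
finger_force: 0.0
```

Run:
```python
from h import *
t=imaging.read_camera("top")[:,:,::-1]; s=imaging.read_camera("scene")[:,:,::-1]
cv2.imwrite("pics/top1.png",t);cv2.imwrite("pics/scene1.png",s)
f=np.array([np.cos(np.radians(-10.2)),np.sin(np.radians(-10.2)),0])
g=np.array([.489,.2965,.080])-.020*f
R=tool(-10.2,35); go(R,g-.09*R[:,2],True); go(R,g,True)
```

```text
pos [0.485  0.2875 0.302 ] F [-0.4 -0.3  1. ] gap 0.04 t 3.33
 rot [-2.000e-02  3.505e+01  2.200e-01]
 tcp [0.4292 0.3073 0.1382]  off [-14.18  -0.96  10.07]  world [ -5.58   1.98 -16.38]
pos [0.485  0.2875 0.302 ] F [-0.4 -0.3  1. ] gap 0.04 t 3.33
 rot [-2.000e-02  3.505e+01  2.200e-01]
 tcp [0.48   0.2981 0.0644]  off [-14.18  -0.96  19.07]  world [ -0.5    1.06 -23.75]
```

{"name": "apply_moves", "arguments": {"rot": [[0,8.8,0],[0,8.8,0],[0,8.8,0],[0,8.6,0.2],[0,0,0],[0,0,0],[0,0,0],[0,0,0],[0,0,0],[0,0,0]], "offset": [[0,0,0],[0,0,0],[0,0,0],[0,0,0],[-3.5,-0.2,2.5],[-3.5,-0.2,2.5],[-3.5,-0.2,2.5],[-3.5,-0.3,2.5],[0,0,0],[0,0,0]], "claw": [4,4,4,4,4,4,4,4,4,4]}}

```text
time_s: 4.58
eef_pos: [0.4036, 0.2912, 0.1687]
tool_rot: [[0.861, -0.166, 0.481], [-0.161, -0.986, -0.051], [0.483, -0.034, -0.875]]
force: [1.0, 0.9, -0.6]
finger_gap: 0.0399
finger_force: 0.0
```

Run:
```python
from h import *
t=imaging.read_camera("top")[:,:,::-1]; s=imaging.read_camera("scene")[:,:,::-1]
cv2.imwrite("pics/v1.png",np.hstack([crop(t,170,190,100,100,4),crop(s,200,120,100,100,4)]))
f=np.array([np.cos(np.radians(-10.2)),np.sin(np.radians(-10.2)),0])
g=np.array([.489,.2965,.080])-.020*f
R=tool(-10.2,35); go(R,g,True)
```

```text
pos [0.4034 0.292  0.1688] F [ 0.3  0.6 -0.6] gap 0.0401 t 4.67
 rot [-2.07  6.16 -0.47]
 tcp [0.48   0.2981 0.0644]  off [ 0.1  -1.96 12.81]  world [  7.66   0.61 -10.43]
```

View pics/v1.png

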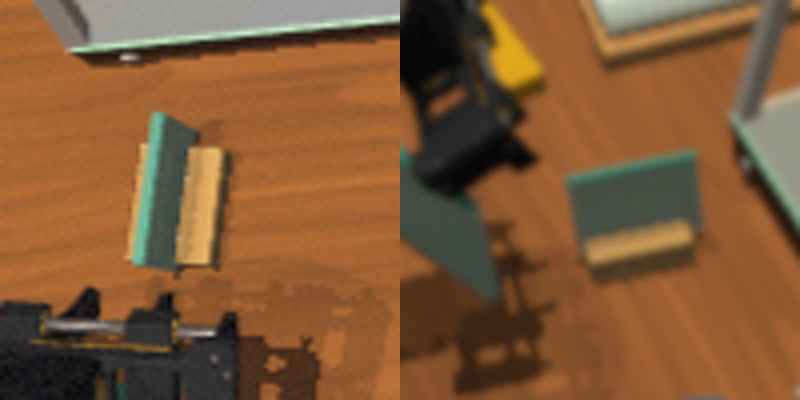

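The gripper is at left-bottom of both views, still clear of the pane. In the top half, the pane's edge runs from (157,112) to (138,265). Tilt was limited here by reach, so I'll correct it while closing in.

{"name": "apply_moves", "arguments": {"rot": [[0,0,0],[-0.7,2,-0.2],[-0.7,2,-0.2],[-0.7,2.2,-0.1],[0,0,0]], "offset": [[0,-2,0],[0,0,1.5],[0,0,1.5],[0,0,1.5],[0,0,0]], "claw": [4,4,4,4,4]}}

```text
time_s: 5.3
eef_pos: [0.4237, 0.2719, 0.1583]
tool_rot: [[0.828, -0.138, 0.544], [-0.132, -0.99, -0.052], [0.545, -0.029, -0.838]]
force: [-0.5, -1.0, -0.3]
finger_gap: 0.0398
finger_force: 0.0
```

```bash
cat > g1.py <<'E'
from h import *
f=np.array([np.cos(np.radians(-10.2)),np.sin(np.radians(-10.2)),0])
g=np.array([.489,.2965,.080])-.020*f
R=tool(-10.2,35); go(R,g,True)
E
python3 g1.py
```

```text
pos [0.4237 0.2719 0.1583] F [-0.5 -1.  -0.3] gap 0.0398 t 5.3
 rot [-2.62  1.98  0.94]
 tcp [0.48   0.2981 0.0644]  off [-1.22 -3.58 10.6 ]  world [ 5.63  2.62 -9.39]
```

```bash
python3 -c "
from h import *
print(sensors.read_state()['q'].round(3))"
```

```text
[ 0.511 -0.38  -1.304  2.207  0.142  0.683 -2.654]
```

{"name": "apply_moves", "arguments": {"rot": [[0,0,0],[0,0,0],[0,0,0]], "offset": [[0,0,2.5],[0,-1,1.5],[0,0,0]], "claw": [4,4,4]}}

```text
time_s: 5.68
eef_pos: [0.4349, 0.2617, 0.1427]
tool_rot: [[0.832, -0.124, 0.541], [-0.129, -0.991, -0.029], [0.54, -0.045, -0.84]]
force: [0.5, 0.1, 0.6]
finger_gap: 0.0396
finger_force: 0.0
```

```bash
python3 -c "
from h import *
print(sensors.read_state()['q'].round(3))";python3 g1.py
```

```text
[ 0.535 -0.336 -1.304  2.237  0.181  0.618 -2.654]
pos [0.4349 0.2617 0.1427] F [0.5 0.1 0.6] gap 0.0396 t 5.67
 rot [-3.88  2.33  1.11]
 tcp [0.48   0.2981 0.0644]  off [-1.38 -4.38  8.59]  world [ 4.51  3.64 -7.83]
```

The arm is drifting into joint limits (q3 and q7). I'll back off to a free pose and identify the arm's kinematics so I can plan around this.

{"name": "apply_moves", "arguments": {"rot": [[0,0,0],[0,0,0],[0,0,0]], "offset": [[2.7,-0.2,-4.2],[2.7,-0.2,-4.2],[0,0,0]], "claw": [4,4,4]}}

```text
time_s: 6.05
eef_pos: [0.4355, 0.2639, 0.247]
tool_rot: [[0.829, -0.12, 0.546], [-0.128, -0.992, -0.025], [0.544, -0.049, -0.837]]
force: [-0.1, 1.5, -0.6]
finger_gap: 0.0401
finger_force: 0.0
```

```bash
python3 -c "
from h import *
s=sensors.read_state(); print(s['q'].tolist(),s['eef_pos'].tolist(),s['tool_rot'].tolist())"
```

```text
[0.1989352017870507, -0.365644571966818, -0.9409461627814003, 2.1100154564123352, 0.15610510269480832, 0.8466645730026625, -2.556900092460072] [0.43549696297878576, 0.2638974962698802, 0.24702448670615285] [[0.8289898172625249, -0.12034061437401042, 0.5461629971053803], [-0.12768607324529063, -0.9915080254656077, -0.02465972701572781], [0.5444925615417021, -0.04929474585975311, -0.8373158773464041]]
```

{"name": "apply_moves", "arguments": {"rot": [[0,-8,0],[0,-8,0],[0,-8,0],[0,-8,0],[0,0,0]], "offset": [[2,0,0],[2,0,0],[2,0,0],[2,0,0],[0,0,0]], "claw": [4,4,4,4,4]}}

```text
time_s: 6.68
eef_pos: [0.5109, 0.2481, 0.267]
tool_rot: [[0.992, -0.129, 0.01], [-0.13, -0.99, 0.046], [0.004, -0.046, -0.999]]
force: [-0.2, 0.4, -0.1]
finger_gap: 0.04
finger_force: 0.0
```

```bash
python3 -c "
from h import *
s=sensors.read_state(); print(s['q'].tolist(),s['eef_pos'].tolist(),s['tool_rot'].tolist())"
```

```text
[0.21056894783422686, 0.20849176706479156, -0.8246197404276221, 1.5936662162638877, 0.12303650941145558, 1.3724549412385278, -2.323697013161165] [0.5109397359645931, 0.24805882171934132, 0.26695422717385364] [[0.9915315877289154, -0.1294833362878379, 0.009958722786923793], [-0.1298051971306637, -0.9904923337519441, 0.04555817793214391], [0.0039650137005599415, -0.04646506647362136, -0.9989120463103629]]
```

```bash
cat > kin.py <<'E'
import numpy as np, itertools
from scipy.spatial.transform import Rotation as Ro
from scipy.optimize import least_squares
Z=lambda a:Ro.from_euler('z',a).as_matrix()
Y=lambda a:Ro.from_euler('y',a).as_matrix()
lo=np.array([-2.58,-.38,-1.3,.25,-1.5,.08,-2.65]);hi=np.array([2.58,2.09,1.39,2.4,4.64,2.09,2.65])
def fk(q,P,sg):  # P: base yaw, flange yaw, d1,L1,a(elbow offset),b(elbow offset),L2,L3,w(wrist offset)
    R=Z(P[0]+sg[0]*q[0]); p=np.array([0,0,P[2]]); R=R@Y(q[1])@Z(sg[1]*q[2]); p=p+R@[P[4],0,P[3]]
    R=R@Y(q[3])@Z(sg[2]*q[4]); p=p+R@[P[5],0,P[6]]; R=R@Y(q[5])@Z(sg[3]*q[6]+P[1]); return R,p+R@np.array([0,0,P[7]])+R@Z(-sg[3]*q[6]-P[1])@[P[8],0,0]
D=[([1.0267996,.33382674,.03986994,1.46619469,-.01343785,1.34331089,-.05848756],[.27948092,-.58636485,.22175109],[[.9027,.430266,-.000688],[.430267,-.9027,.0013],[-.00006,-.00147,-1]]),
([.535,-.336,-1.304,2.237,.181,.618,-2.654],[.4349,.2617,.1427],[[.832,-.124,.541],[-.129,-.991,-.029],[.54,-.045,-.84]]),
([0.1989352,-0.3656446,-0.9409462,2.1100155,0.1561051,0.8466646,-2.5569001],[.435497,.2638975,.2470245],[[.82899,-.12034,.546163],[-.127686,-.991508,-.02466],[.5444926,-.049295,-.837316]]),
([0.2105689,0.2084918,-0.8246197,1.5936662,0.1230365,1.3724549,-2.323697],[.5109397,.2480588,.2669542],[[.991532,-.129483,.009959],[-.129805,-.990492,.045558],[.003965,-.046465,-.998912]])]
def res(P,sg,D=D):
    o=[]
    for q,p,R in D:
        A,b=fk(q,P,sg); o+=list((A-np.array(R)).ravel()*.3)+list(b-np.array(p))
    return np.array(o+list(1e-4*np.array(P[4:6]))+[1e-4*P[8]])
if __name__=="__main__":
    best=[]
    for sg in itertools.product([1,-1],repeat=4):
        for y,fl in itertools.product([0,1.57,3.14,-1.57],repeat=2):
            s=least_squares(res,[y,fl,.35,.4,0,0,.4,.25,0],args=(sg,)); best.append((s.cost,sg,s.x.round(4).tolist()))
    best.sort(key=lambda b:b[0])
    for b in best[:4]: print(b)
E
python3 kin.py
```

```text
(np.float64(0.0002424001831597483), (-1, -1, -1, -1), [-0.055, 1.5204, 0.2524, 0.5362, -0.0289, 0.0187, 0.4933, 0.416, -0.0233])
(np.float64(0.00024240018315974864), (-1, -1, -1, -1), [-0.055, 1.5204, 0.2524, 0.5362, -0.0289, 0.0187, 0.4933, 0.416, -0.0233])
(np.float64(0.0002424001831597494), (-1, -1, -1, -1), [-0.055, 1.5204, 0.2524, 0.5362, -0.0289, 0.0187, 0.4933, 0.416, -0.0233])
(np.float64(0.00024240018315974942), (-1, -1, -1, -1), [-0.055, 1.5204, 0.2524, 0.5362, -0.0289, 0.0187, 0.4933, 0.416, -0.0233])
```

```bash
cat > ik.py <<'E'
from kin import *
from h import tool
P=[-0.055,1.5204,.2524,.5362,-.0289,.0187,.4933,.416,-.0233];sg=(-1,)*4
def ik(R,p,q0,wn=.003):
    def f(q):
        A,b=fk(q,P,sg); return np.r_[(A-R).ravel()*.5,b-p,wn*(q-np.array([0,.3,0,1.4,0,1.2,0]))*[.3,.3,1,.3,.5,.3,.6]]
    s=least_squares(f,np.clip(q0,lo+.01,hi-.01),bounds=(lo,hi)); A,b=fk(s.x,P,sg)
    return s.x,np.linalg.norm(b-p),np.degrees(Ro.from_matrix(A.T@R).magnitude()),s.cost
def report(name,R,g):
    p=np.array(g)+.019*R[:,2]; rng=np.random.default_rng(0)
    for flip in(0,180):
        RR=R@Z(np.radians(flip)); c=[ik(RR,p,lo+(hi-lo)*rng.random(7)) for _ in range(15)]
        c.sort(key=lambda t:t[3]); q,e,a,_=c[0]; print(name,flip,q.round(2),"err mm %.1f deg %.1f"%(e*1e3,a))
if __name__=="__main__":
    d=np.array([.489,.2965,.08])
    for tl in(25,30,35):
        for off in(-.02,0,.02):
            a=np.radians(-10.2); report(f"pick{tl},{off}",tool(-10.2,tl),d+off*np.array([np.cos(a),np.sin(a),0]))
    for tl in(25,35): report(f"home{tl}",tool(-.6,tl),[.663,.105,.12]); report(f"quail place{tl}",tool(-.6,tl),[.677,-.03,.125])
    report("quail pick",tool(-15,30),[.5,-.303,.032])
E
python3 ik.py
```

```text
pick25,-0.02 0 [-1.73  0.33  0.99  2.12  0.14  0.57 -2.65] err mm 0.1 deg 0.0
pick25,-0.02 180 [-0.85  0.19 -0.04  2.12  0.62  0.68  0.06] err mm 0.0 deg 0.0
pick25,0 0 [-1.61  0.32  0.89  2.1   0.17  0.57 -2.65] err mm 0.1 deg 0.0
pick25,0 180 [-0.81  0.21 -0.03  2.1   0.61  0.67  0.09] err mm 0.0 deg 0.0
pick25,0.02 0 [-1.48  0.32  0.79  2.08  0.2   0.56 -2.65] err mm 0.0 deg 0.0
pick25,0.02 180 [-0.78  0.23 -0.03  2.07  0.6   0.66  0.13] err mm 0.0 deg 0.0
pick30,-0.02 0 [-2.03  0.6   1.39  2.17 -0.37  0.52 -2.24] err mm 0.1 deg 0.0
pick30,-0.02 180 [-0.92  0.19 -0.02  2.16  0.79  0.67 -0.15] err mm 0.0 deg 0.0
pick30,0 0 [-1.96  0.59  1.35  2.15 -0.37  0.51 -2.21] err mm 0.1 deg 0.0
pick30,0 180 [-0.89  0.21 -0.02  2.14  0.79  0.65 -0.11] err mm 0.0 deg 0.0
pick30,0.02 0 [-1.88  0.57  1.29  2.12 -0.33  0.49 -2.22] err mm 0.1 deg 0.0
pick30,0.02 180 [-0.86  0.23 -0.01  2.12  0.78  0.63 -0.08] err mm 0.0 deg 0.0
pick35,-0.02 0 [-0.28  0.27 -0.82  2.21  1.13  0.86  2.65] err mm 0.2 deg 0.0
pick35,-0.02 180 [-0.99  0.2  -0.02  2.21  0.96  0.69 -0.36] err mm 0.0 deg 0.0
pick35,0 0 [-0
[... 357 characters left out ...]
eg 0.0
home25 180 [-0.13  0.24 -0.15  1.97  0.27  0.52  1.08] err mm 0.0 deg 0.0
quail place25 0 [-0.18  0.25  0.21  1.96 -0.16  0.51 -1.45] err mm 0.0 deg 0.0
quail place25 180 [ 0.2   0.25 -0.23  1.96  0.09  0.51  1.48] err mm 0.0 deg 0.0
home35 0 [-0.91  0.26  0.7   2.12 -0.16  0.23 -1.71] err mm 0.1 deg 0.0
home35 180 [-0.22  0.21 -0.08  2.12  0.62  0.27  0.72] err mm 0.0 deg 0.0
quail place35 0 [-0.23  0.21  0.27  2.11 -0.37  0.24 -1.23] err mm 0.0 deg 0.0
quail place35 180 [ 0.34  0.22 -0.37  2.11  0.24  0.23  1.35] err mm 0.0 deg 0.0
quail pick 0 [ 0.64  0.25 -0.02  2.27 -0.97  0.24 -0.3 ] err mm 0.0 deg 0.0
quail pick 180 [ 1.38  0.37 -0.87  2.27  0.52  0.16  1.43] err mm 0.1 deg 0.0
```

{"name": "apply_moves", "arguments": {"rot": [[0,0,-10.6],[0,0,-10.6],[0,0,-10.6],[0,0,-10.6],[0,0,-10.6],[0,0,-10.6],[0,0,-10.6],[0,0,-10.6],[0,0,-10.6],[0,0,-10.6],[0,0,-10.6],[0,0,-10.6],[0,0,-10.6],[0,0,-10.6],[0,0,-10.6],[0,0,-10.6],[0,0,-10.6],[0,0,0]], "offset": [[0,0,-2],[0,0,0],[0,0,0],[0,0,0],[0,0,0],[0,0,0],[0,0,0],[0,0,0],[0,0,0],[0,0,0],[0,0,0],[0,0,0],[0,0,0],[0,0,0],[0,0,0],[0,0,0],[0,0,0],[0,0,0]], "claw": [4,4,4,4,4,4,4,4,4,4,4,4,4,4,4,4,4,4]}}

```text
time_s: 8.93
eef_pos: [0.5068, 0.25, 0.2906]
tool_rot: [[-0.993, 0.12, 0.02], [0.121, 0.992, 0.042], [-0.014, 0.044, -0.999]]
force: [-0.3, -0.6, 0.1]
finger_gap: 0.0396
finger_force: 0.0
```

```bash
cat >> h.py <<'E'
def tool2(yaw,tilt): return tool(yaw,tilt)@np.diag([-1.,-1,1])
E
cat > g1.py <<'E'
from h import *
print(sensors.read_state()['q'].round(2))
f=np.array([np.cos(np.radians(-10.2)),np.sin(np.radians(-10.2)),0])
g=np.array([.489,.2965,.080])-.020*f
R=tool2(-10.2,30); go(R,g-.07*R[:,2],True); go(R,g,True)
E
python3 g1.py
```

```text
[ 0.51  0.32 -1.26  1.56  0.28  1.44  0.7 ]
pos [0.5068 0.25   0.2906] F [-0.3 -0.6  0.1] gap 0.0396 t 8.93
 rot [  3.36 -29.23   2.51]
 tcp [0.4442 0.3046 0.1242]  off [14.49  4.26 10.85]  world [ -6.25   5.46 -16.64]
pos [0.5068 0.25   0.2906] F [-0.3 -0.6  0.1] gap 0.0396 t 8.93
 rot [  3.36 -29.23   2.51]
 tcp [0.4787 0.2984 0.0635]  off [14.49  4.26 17.85]  world [ -2.81   4.84 -22.7 ]
```

```bash
cat > sim.py <<'E'
from ik import *
from h import tool2
def step(q,R,p):
    for _ in range(8):
        A,b=fk(q,P,sg); e=np.r_[Ro.from_matrix(R@A.T).as_rotvec()*.3,p-b]
        J=np.zeros((6,7))
        for i in range(7):
            d=q.copy(); d[i]+=1e-5; A2,b2=fk(d,P,sg); J[:,i]=np.r_[Ro.from_matrix(A2@A.T).as_rotvec()*.3,b2-b]/1e-5
        q=np.clip(q+np.linalg.pinv(J,rcond=1e-3)@e,lo,hi)
    return q
def run(q,path):
    """path: list of (yaw,tilt,flip,TCP) waypoints; 20 steps each, rotation and position linear"""
    q=np.array(q,float); A,b=fk(q,P,sg)
    for yaw,tilt,p in path:
        R=tool2(yaw,tilt); rv=Ro.from_matrix(A.T@R).as_rotvec(); p=np.array(p)
        for k in range(1,16):
            q=step(q,A@Ro.from_rotvec(rv*k/15).as_matrix(),b+(p-b)*k/15)
        A,b=fk(q,P,sg); print(yaw,tilt,p,"q",q.round(2),"err",(np.linalg.norm(b-p)*1e3).round(1),np.degrees(Ro.from_matrix(A.T@R).magnitude()).round(1))
    return q
if __name__=="__main__":
    q0=[.51,.32,-1.26,1.56,.28,1.44,.7]
    pk=[(-10.2,30,[.444,.3046,.1242]),(-10.2,30,[.4787,.2984,.0635])]
    print("direct");run(q0,pk)
    print("via far");run(q0,[(-10,0,[.55,-.3,.3]),(20,0,[.62,.1,.3]),(31,0,[.51,.26,.3]),(-10.2,0,[.51,.26,.3])]+pk)
    print("via yaw");run(q0,[(-70,0,[.51,.25,.3]),(-70,0,[.55,-.1,.3]),(-10,0,[.55,-.1,.3]),(20,0,[.51,.25,.3])]+pk)
    print("extend");run(q0,[(-10,0,[.7,.3,.3]),(-10,0,[.5,.26,.3])]+pk)
    print("tilt");run(q0,[(30,20,[.5,.26,.3])]+pk)
E
python3 sim.py
```

```text
direct
-10.2 30 [0.444  0.3046 0.1242] q [ 0.12  0.17 -1.24  2.14  0.84  0.94 -0.22] err 0.0 0.0
-10.2 30 [0.4787 0.2984 0.0635] q [ 0.01  0.35 -1.11  2.16  1.09  0.93 -0.39] err 0.0 0.0
via far
-10 0 [ 0.55 -0.3   0.3 ] q [ 1.21  0.45 -1.14  1.39  0.4   1.56  1.51] err 0.0 0.0
20 0 [0.62 0.1  0.3 ] q [ 0.59  0.49 -1.24  1.39  0.46  1.58  1.32] err 0.0 0.0
31 0 [0.51 0.26 0.3 ] q [ 0.43  0.38 -1.3   1.51  0.36  1.53  1.25] err 0.0 0.0
-10.2 0 [0.51 0.26 0.3 ] q [ 0.34  0.3  -1.12  1.51  0.27  1.5   0.62] err 0.0 0.0
-10.2 30 [0.444  0.3046 0.1242] q [ 0.06  0.15 -1.16  2.14  0.82  0.92 -0.19] err 0.0 0.0
-10.2 30 [0.4787 0.2984 0.0635] q [-0.04  0.33 -1.05  2.16  1.06  0.9  -0.37] err 0.0 0.0
via yaw
-70 0 [0.51 0.25 0.3 ] q [ 0.29  0.25 -1.    1.52  0.21  1.49 -0.36] err 0.0 0.0
-70 0 [ 0.55 -0.1   0.3 ] q [ 0.82  0.19 -0.83  1.54  0.14  1.47  0.34] err 0.0 0.0
-10 0 [ 0.55 -0.1   0.3 ] q [ 0.94  0.23 -0.99  1.54  0.19  1.48  1.34] err 0.0 0.0
20 0 [0.51 0.25 0.3 ] q [ 0.4   0.31 -1.19  1.52  0.29  1.51  1.14] err 0.0 0.0
-10.2 30 [0.444  0.3046 0.1242] q [ 0.1   0.16 -1.21  2.14  0.83  0.93 -0.21] err 0.0 0.0
-10.2 30 [0.4787 0.2984 0.0635] q [-0.01  0.34 -1.09  2.16  1.08  0.92 -0.39] err 0.0 0.0
extend
-10 0 [0.7 0.3 0.3] q [ 0.03  0.68 -1.03  1.04  0.58  1.69  0.59] err 0.0 0.0
-10 0 [0.5  0.26 0.3 ] q [ 0.41  0.31 -1.22  1.53  0.29  1.51  0.59] err 0.0 0.0
-10.2 30 [0.444  0.3046 0.1242] q [ 0.11  0.16 -1.22  2.14  0.84  0.94 -0.21] err 0.0 0.0
-10.2 30 [0.4787 0.2984 0.0635] q [-0.01  0.34 -1.09  2.16  1.08  0.92 -0.39] err 0.0 0.0
tilt
30 20 [0.5  0.26 0.3 ] q [ 0.68 -0.23 -1.    1.84 -0.31  1.1   1.85] err 0.0 0.0
-10.2 30 [0.444  0.3046 0.1242] q [ 0.78 -0.38 -1.3   2.17  0.04  0.66  0.52] err 135.9 15.5
-10.2 30 [0.4787 0.2984 0.0635] q [ 0.06  0.39 -1.2   2.16  1.12  0.98 -0.42] err 0.0 0.0
```

{"name": "apply_moves", "arguments": {"rot": [[1.1,-9.7,0.8],[1.1,-9.7,0.8],[1.1,-9.8,0.9],[0,0,0],[0,0,0],[0,0,0],[0,0,0],[0,0,0]], "offset": [[0,0,0],[0,0,0],[0,0,0],[3.6,1.1,2.7],[3.6,1.1,2.7],[3.6,1,2.7],[3.6,1,2.7],[0,0,0]], "claw": [4,4,4,4,4,4,4,4]}}

```text
time_s: 9.93
eef_pos: [0.4385, 0.3053, 0.1229]
tool_rot: [[-0.865, 0.172, 0.471], [0.152, 0.985, -0.081], [-0.478, 0.002, -0.878]]
force: [1.2, 0.4, 0.7]
finger_gap: 0.0397
finger_force: 0.0
```

```bash
python3 g1.py
```

```text
[ 0.24  0.17 -1.29  2.11  0.8   0.96 -0.11]
pos [0.4385 0.3053 0.1229] F [1.2 0.4 0.7] gap 0.0397 t 9.93
 rot [ 0.23 -1.44  0.18]
 tcp [0.4442 0.3046 0.1242]  off [-0.56  0.03  0.18]  world [ 0.57 -0.07  0.12]
pos [0.4385 0.3053 0.1229] F [1.2 0.4 0.7] gap 0.0397 t 9.93
 rot [ 0.23 -1.44  0.18]
 tcp [0.4787 0.2984 0.0635]  off [-0.56  0.03  7.18]  world [ 4.01 -0.69 -5.94]
```

{"name": "apply_moves", "arguments": {"rot": [[0.2,-1.4,0.2],[0,0,0],[0,0,0],[0,0,0],[0,0,0]], "offset": [[-0.5,0,1],[0,0,2.1],[0,0,2.1],[0,0,2],[0,0,0]], "claw": [4,4,4,4,4]}}

```text
time_s: 10.55
eef_pos: [0.4831, 0.2961, 0.0676]
tool_rot: [[-0.848, 0.183, 0.497], [0.159, 0.983, -0.091], [-0.505, 0.002, -0.863]]
force: [-0.2, 0.2, -0.1]
finger_gap: 0.04
finger_force: 0.0
```

```bash
python3 g1.py
python3 - <<'E'
from h import *
t=imaging.read_camera("top")[:,:,::-1]; s=imaging.read_camera("scene")[:,:,::-1]
cv2.imwrite("pics/v2.png",np.hstack([crop(t,180,190,80,100,5),crop(s,205,120,80,100,5)]))
E
```

```text
[ 0.1   0.35 -1.14  2.12  1.07  0.95 -0.29]
pos [0.4831 0.2961 0.0676] F [-0.2  0.2 -0.1] gap 0.04 t 10.55
 rot [-0.08  0.35 -0.33]
 tcp [0.4442 0.3046 0.1242]  off [ 0.61  0.14 -6.89]  world [-3.88  0.84  5.66]
pos [0.4831 0.2961 0.0676] F [-0.2  0.2 -0.1] gap 0.04 t 10.55
 rot [-0.08  0.35 -0.33]
 tcp [0.4787 0.2984 0.0635]  off [0.61 0.14 0.11]  world [-0.44  0.22 -0.4 ]
```

View pics/v2.png

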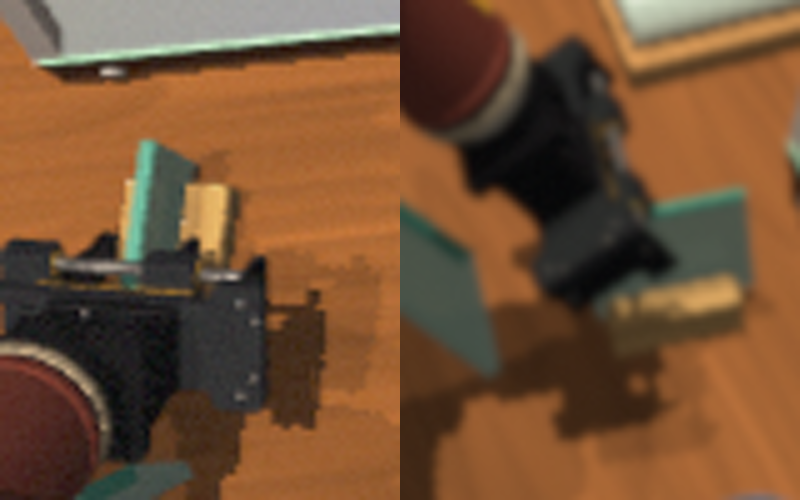

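The fingers straddle the pane near its front end, at about (130,270) in the top half. The pane is undisturbed, so I'll close.

{"name": "apply_moves", "arguments": {"rot": [[0,0,0],[0,0,0],[0,0,0],[0,0,0],[0,0,0],[0,0,0],[0,0,0]], "offset": [[0,0.1,0],[0,0,0],[0,0,0],[0,0,0],[0,0,0],[0,0,0],[0,0,0]], "claw": [3,2,1.2,0.6,0.4,0.4,0.4]}}

```text
time_s: 11.52
eef_pos: [0.482, 0.2984, 0.0665]
tool_rot: [[-0.849, 0.179, 0.497], [0.155, 0.984, -0.089], [-0.505, 0.001, -0.863]]
force: [-2.2, -0.4, 1.4]
finger_gap: 0.0079
finger_force: 30.0
```

```bash
python3 g1.py | head -3
python3 - <<'E'
import sys; from sim import *
from station import sensors
s=sensors.read_state(); q=s["q"]; p=s["eef_pos"]
h=[.663,.105,.12]
run(q,[(-10.2,30,[.4787,.2984,.19]),(-10.2,30,[.55,.2,.25]),(-.6,30,[.6,.105,.2]),(-.6,30,[.66,.105,.15]),(-.6,30,[.6725,.105,.104])])
E
```

```text
[ 0.09  0.36 -1.14  2.12  1.07  0.96 -0.29]
pos [0.482  0.2984 0.0665] F [-2.2 -0.4  1.4] gap 0.0079 t 11.53
 rot [ 0.01  0.32 -0.11]
-10.2 30 [0.4787 0.2984 0.19  ] q [ 0.32  0.06 -1.3   2.03  0.65  0.95  0.07] err 0.0 0.0
-10.2 30 [0.55 0.2  0.25] q [ 0.44 -0.12 -1.01  1.98  0.31  0.85  0.64] err 0.0 0.0
-0.6 30 [0.6   0.105 0.2  ] q [ 0.48 -0.05 -0.78  2.07  0.17  0.6   1.14] err 0.0 0.0
-0.6 30 [0.66  0.105 0.15 ] q [ 0.39  0.18 -0.75  2.02  0.52  0.54  0.85] err 0.0 0.0
-0.6 30 [0.6725 0.105  0.104 ] q [ 0.3   0.26 -0.67  2.04  0.7   0.47  0.69] err 0.0 0.0
```

Run:
```python
from h import *
fl=[(268.6,174),(269.0,178),(269.4,182),(269.5,185)]; fr=[(271.7,174),(272.4,178),(272.6,182),(272.8,185)]
print("floor L",plane("top",fl,.053)[:,:2].round(4).tolist()); print("floor R",plane("top",fr,.053)[:,:2].round(4).tolist())
print("floorR as wall top",plane("top",fr,.067)[:,:2].round(4).tolist())
print("outer L",plane("top",[(264.7,158),(265,164),(265.6,174),(265.6,178),(265.6,182),(265.9,185),(266.5,187)],.073)[:,:2].round(4).tolist())
print("outer R",plane("top",[(273.6,158),(274,164),(275.2,174),(275.6,178),(276,182),(276.5,185)],.073)[:,:2].round(4).tolist())
go(tool2(-.6,30.3),(.64,.1065,.16))
print("full div pred",proj("top",[(.63,-.15,.141)]))
```

```text
floor L [[0.6704, 0.1118], [0.6575, 0.1116], [0.6446, 0.1114], [0.635, 0.1119]]
floor R [[0.6694, 0.1023], [0.6563, 0.1011], [0.6435, 0.1016], [0.6339, 0.1017]]
floorR as wall top [[0.6652, 0.1008], [0.6524, 0.0997], [0.6397, 0.1001], [0.6302, 0.1003]]
outer L [[0.7167, 0.1175], [0.6974, 0.1181], [0.6654, 0.1187], [0.6528, 0.1197], [0.6403, 0.1207], [0.6308, 0.1205], [0.6244, 0.1191]]
outer R [[0.7138, 0.0903], [0.6944, 0.0906], [0.6623, 0.0896], [0.6496, 0.0894], [0.637, 0.0892], [0.6274, 0.0885]]
pos [0.482  0.2984 0.0665] F [-2.2 -0.4  1.4] gap 0.0079 t 11.53
 rot [-4.83  0.03 -8.4 ]
 tcp [0.64   0.1065 0.16  ]  off [-18.53 -19.02  -0.  ]  world [ 15.8  -19.19   9.35]
full div pred [[356.58730406 169.8087544 ]]
```

{"name": "apply_moves", "arguments": {"rot": [[0,0,0],[0,0,0],[0,0,0],[0,0,0],[0,0,0],[0,0,0],[-2.5,0,-4.3],[-2.5,0,-4.3],[0,0,0],[0,0,0],[0,0,0],[0,0,0],[0,0,0],[0,0,0],[0,0,0]], "offset": [[-0.5,0,-0.85],[-1,0,-1.7],[-1.2,0,-2.1],[-1.2,0,-2.1],[-1.2,0,-2.1],[-1,0,-1.7],[0,0,0],[0,0,0],[-1,-2.3,0.6],[-1.7,-4,1],[-1.7,-4,1],[-1.7,-4,1],[-1.4,-3,0.8],[-1,-2,0.6],[0,0,0]], "claw": [0.4,0.4,0.4,0.4,0.4,0.4,0.4,0.4,0.4,0.4,0.4,0.4,0.4,0.4,0.4]}}

```text
time_s: 13.4
eef_pos: [0.5791, 0.1029, 0.188]
tool_rot: [[-0.863, 0.009, 0.505], [0.008, 1.0, -0.004], [-0.505, 0.001, -0.863]]
force: [0.1, 1.3, -2.0]
finger_gap: 0.0078
finger_force: 30.0
```

Run:
```python
from h import *
t=imaging.read_camera("top")[:,:,::-1]; s=imaging.read_camera("scene")[:,:,::-1]
cv2.imwrite("pics/top3.png",t);cv2.imwrite("pics/scene3.png",s)
cv2.imwrite("pics/v3.png",np.hstack([crop(t,240,130,80,100,5),crop(s,285,150,80,100,5)]))
print(sensors.read_state()['q'].round(2), sensors.read_state()["tool_rot"].round(4).tolist())
go(tool2(-.3,30.3),(.645,.1055,.160))
```

```text
[ 0.49 -0.09 -0.81  2.1   0.18  0.61  1.11] [[-0.8631, 0.0055, 0.505], [0.0051, 1.0, -0.0023], [-0.505, 0.0006, -0.8631]]
pos [0.5785 0.1053 0.1881] F [ 0.7  0.5 -1.6] gap 0.0076 t 13.5
 rot [ 0.02  0.03 -0.03]
 tcp [0.645  0.1055 0.16  ]  off [-4.32  0.05  5.78]  world [ 6.65  0.02 -2.81]
```

View pics/v3.png

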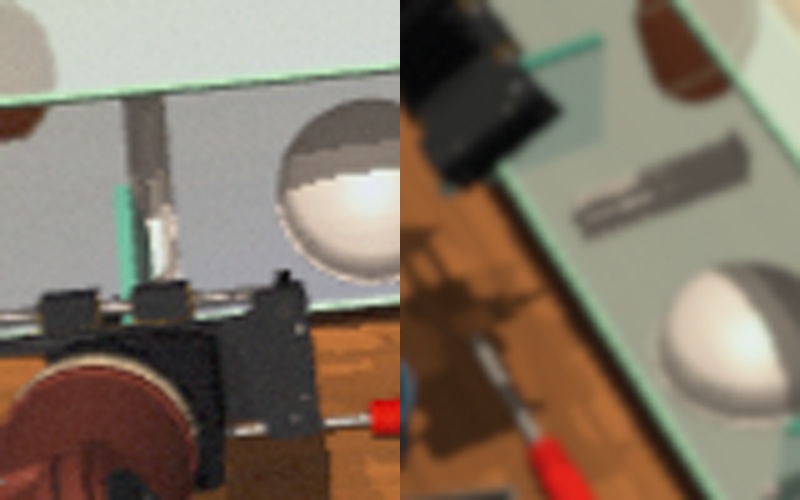

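The pane is held level in front of the channel. Its far top corner is at about (123,185) in the top half of the crop. The empty channel's mouth is at (160,275).

Run:
```python
from h import *
t=cv2.imread("pics/top3.png"); s=cv2.imread("pics/scene3.png")
for im,n,b in((t,"top",(255,160,275,190)),(s,"scene",(305,150,330,170))):
    h=cv2.cvtColor(im,cv2.COLOR_BGR2HSV); m=cv2.inRange(h,(70,70,105),(95,255,255)); k=np.zeros_like(m); x0,y0,x1,y1=b; k[y0:y1,x0:x1]=m[y0:y1,x0:x1]
    p=np.argwhere(k)[:,::-1]; w=plane(n,p,.2215)
    print(n,len(p),w.mean(0).round(4),"xmax",np.sort(w[:,0])[-4:].round(4),"fit",np.polyfit(w[:,0],w[:,1],1).round(4), "y@.62",np.polyval(np.polyfit(w[:,0],w[:,1],1),.62).round(4))
print("TCP-predicted far end x",.5785+.0072+.055,"y",.1053)
```

```text
top 74 [0.6112 0.1037 0.2215] xmax [0.638  0.6382 0.6404 0.6407] fit [-0.0277  0.1206] y@.62 0.1035
scene 33 [0.6126 0.1037 0.2215] xmax [0.632  0.6347 0.6367 0.6374] fit [-0.0073  0.1082] y@.62 0.1036
TCP-predicted far end x 0.6407 y 0.1053
```

{"name": "apply_moves", "arguments": {"rot": [[0,0,0],[0,0,0],[0,0,0],[0,0,0],[0,0,0]], "offset": [[-1,0.05,1.4],[-1.4,0.05,1.8],[-1.2,0,1.6],[-0.7,0,1],[0,0,0]], "claw": [0.4,0.4,0.4,0.4,0.4]}}

```text
time_s: 14.12
eef_pos: [0.645, 0.1067, 0.1593]
tool_rot: [[-0.863, 0.004, 0.504], [0.005, 1.0, -0.001], [-0.504, 0.002, -0.864]]
force: [0.1, 0.1, -0.8]
finger_gap: 0.0076
finger_force: 30.0
```

Run:
```python
from h import *
t=imaging.read_camera("top")[:,:,::-1]; s=imaging.read_camera("scene")[:,:,::-1]
cv2.imwrite("pics/scene4.png",s); cv2.imwrite("pics/top4.png",t)
go(tool2(-.3,30.3),(.645,.1065,.130))
```

```text
pos [0.6447 0.1064 0.1599] F [-0.5  0.3 -2. ] gap 0.0076 t 14.22
 rot [0.06 0.03 0.01]
 tcp [0.645  0.1065 0.13  ]  off [1.48 0.01 2.59]  world [ 0.03  0.01 -2.99]
```

Lower to just above lip height, then on in small steps while watching the force.

{"name": "apply_moves", "arguments": {"rot": [[0,0,0],[0,0,0],[0,0,0],[0,0,0],[0,0,0],[0,0,0],[0,0,0]], "offset": [[0.5,0,0.86],[0.5,0,0.86],[0.5,0,0.86],[0.2,0,0.35],[0.2,0,0.35],[0.1,0,0.17],[0,0,0]], "claw": [0.4,0.4,0.4,0.4,0.4,0.4,0.4]}}

```text
time_s: 15.1
eef_pos: [0.6455, 0.1054, 0.1198]
tool_rot: [[-0.863, 0.006, 0.505], [0.005, 1.0, -0.002], [-0.505, 0.001, -0.863]]
force: [0.2, -0.3, -1.6]
finger_gap: 0.0078
finger_force: 30.0
```

{"name": "apply_moves", "arguments": {"rot": [[0,0,0],[0,0,0],[0,0,0],[0,0,0]], "offset": [[0.2,0,0.35],[0.2,0,0.35],[0.1,0,0.17],[0,0,0]], "claw": [0.4,0.4,0.4,0.4]}}

```text
time_s: 15.6
eef_pos: [0.6454, 0.1053, 0.1095]
tool_rot: [[-0.863, 0.006, 0.505], [0.005, 1.0, -0.002], [-0.505, 0.001, -0.863]]
force: [-0.6, -0.3, -2.4]
finger_gap: 0.0074
finger_force: 30.0
```

{"name": "apply_moves", "arguments": {"rot": [[0,0,0],[0,0,0]], "offset": [[0.1,0,0.17],[0,0,0]], "claw": [0.4,0.4]}}

```text
time_s: 15.85
eef_pos: [0.6454, 0.1053, 0.1076]
tool_rot: [[-0.863, 0.006, 0.505], [0.006, 1.0, -0.003], [-0.505, 0.001, -0.863]]
force: [0.2, -0.4, -0.8]
finger_gap: 0.0079
finger_force: 30.0
```

Run:
```python
from h import *
t=imaging.read_camera("top")[:,:,::-1]; s=imaging.read_camera("scene")[:,:,::-1]
cv2.imwrite("pics/v4.png",np.hstack([crop(t,240,130,80,100,5),crop(s,300,150,80,100,5)]))
go(tool2(-.3,30.3),(.675,.1065,.1075))
```

```text
pos [0.6455 0.1054 0.1078] F [-0.1  0.8 -2.2] gap 0.0076 t 15.95
 rot [ 0.01  0.04 -0.06]
 tcp [0.675  0.1065 0.1075]  off [-2.53  0.13  1.51]  world [ 2.95  0.11 -0.03]
```

View pics/v4.png

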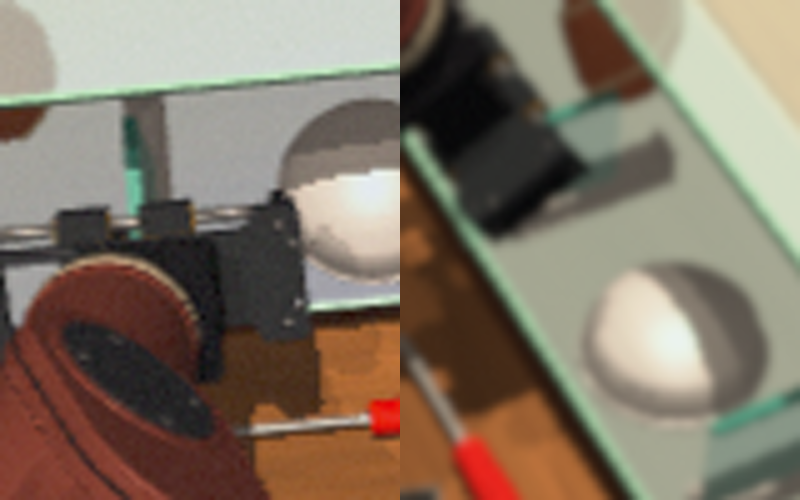

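The pane stands inside the channel in both views, with its edge at (132,170) in the top half and its foot in the slot in the scene half. The gripper is clear of the bowl. Next I'll slide it in toward the stop.

{"name": "apply_moves", "arguments": {"rot": [[0,0,0],[0,0,0],[0,0,0],[0,0,0],[0,0,0],[0,0,0]], "offset": [[-0.43,0,0.25],[-0.52,0,0.3],[-0.52,0,0.3],[-0.43,0,0.25],[-0.26,0,0.15],[0,0,0]], "claw": [0.4,0.4,0.4,0.4,0.4,0.4]}}

```text
time_s: 16.7
eef_pos: [0.6706, 0.1052, 0.1078]
tool_rot: [[-0.863, 0.006, 0.505], [0.006, 1.0, -0.002], [-0.505, 0.001, -0.863]]
force: [-0.1, -0.2, -2.2]
finger_gap: 0.0077
finger_force: 30.0
```

{"name": "apply_moves", "arguments": {"rot": [[0,0,0],[0,0,0],[0,0,0]], "offset": [[-0.17,0,0.1],[-0.17,0,0.1],[0,0,0]], "claw": [0.4,0.4,0.4]}}

```text
time_s: 17.08
eef_pos: [0.6745, 0.1052, 0.1079]
tool_rot: [[-0.863, 0.006, 0.505], [0.006, 1.0, -0.002], [-0.505, 0.001, -0.863]]
force: [-0.3, 0.5, -2.5]
finger_gap: 0.0076
finger_force: 30.0
```

{"name": "apply_moves", "arguments": {"rot": [[0,0,0],[0,0,0]], "offset": [[0.05,0,0.09],[0,0,0]], "claw": [0.4,0.4]}}

```text
time_s: 17.32
eef_pos: [0.6748, 0.1053, 0.1075]
tool_rot: [[-0.862, 0.006, 0.506], [0.005, 1.0, -0.002], [-0.506, 0.001, -0.862]]
force: [-1.2, -0.5, 2.3]
finger_gap: 0.0079
finger_force: 30.0
```

{"name": "apply_moves", "arguments": {"rot": [[0,0,0],[0,0,0],[0,0,0]], "offset": [[-0.09,0,0.05],[-0.09,0,0.05],[0,0,0]], "claw": [0.4,0.4,0.4]}}

```text
time_s: 17.7
eef_pos: [0.6769, 0.1054, 0.1075]
tool_rot: [[-0.863, 0.006, 0.506], [0.005, 1.0, -0.002], [-0.506, 0.001, -0.863]]
force: [-2.1, -1.1, 5.8]
finger_gap: 0.0081
finger_force: 30.0
```

{"name": "apply_moves", "arguments": {"rot": [[0,0,0],[0,0,0]], "offset": [[-0.13,0,0.06],[0,0,0]], "claw": [0.4,0.4]}}

```text
time_s: 17.95
eef_pos: [0.6783, 0.1054, 0.1075]
tool_rot: [[-0.863, 0.006, 0.506], [0.005, 1.0, -0.002], [-0.506, 0.001, -0.863]]
force: [-2.6, -0.7, 5.6]
finger_gap: 0.0078
finger_force: 30.0
```

{"name": "apply_moves", "arguments": {"rot": [[0,0,0],[0,0,0]], "offset": [[-0.13,0,0.06],[0,0,0]], "claw": [0.4,0.4]}}

```text
time_s: 18.2
eef_pos: [0.6796, 0.1054, 0.1075]
tool_rot: [[-0.863, 0.006, 0.506], [0.005, 1.0, -0.002], [-0.506, 0.001, -0.863]]
force: [-1.8, -0.1, 4.9]
finger_gap: 0.0077
finger_force: 30.0
```

{"name": "apply_moves", "arguments": {"rot": [[0,0,0],[0,0,0],[0,0,0]], "offset": [[-0.13,0,0.07],[-0.13,0,0.07],[0,0,0]], "claw": [0.4,0.4,0.4]}}

```text
time_s: 18.58
eef_pos: [0.6807, 0.1055, 0.1074]
tool_rot: [[-0.864, 0.006, 0.504], [0.004, 1.0, -0.004], [-0.504, -0.001, -0.864]]
force: [-24.1, -1.4, 21.6]
finger_gap: 0.0074
finger_force: 30.0
```

Run:
```python
from h import *
s=imaging.read_camera("scene")[:,:,::-1]
h=cv2.cvtColor(s,cv2.COLOR_BGR2HSV)
cv2.imwrite("pics/v5.png",np.hstack([crop(s,310,150,100,100,6)]))
go()
```

```text
pos [0.6807 0.1055 0.1074] F [-24.6  -1.4  21.4] gap 0.008 t 18.62
 rot [0. 0. 0.]
```

View pics/v5.png

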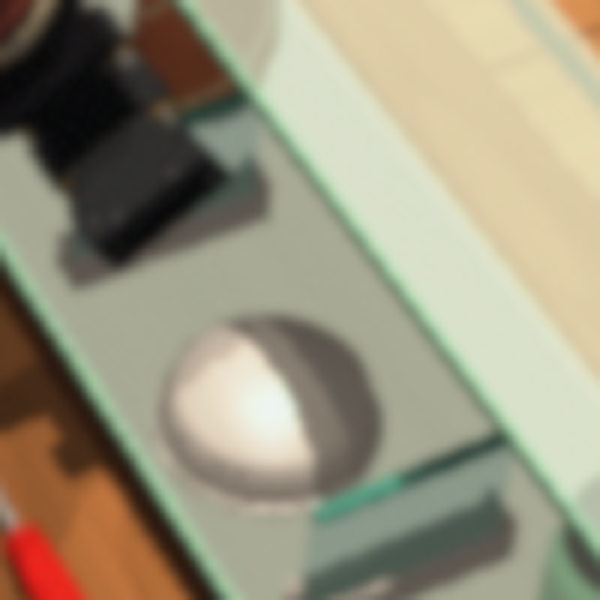

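The pane's rear is against the stop in the scene view (top corner at about (245,100)), with Fx at −24 N. It's home, so I'll ease off, open and withdraw along the tool.

{"name": "apply_moves", "arguments": {"rot": [[0,0,0],[0,0,0],[0,0,0],[0,0,0],[0,0,0],[0,0,0],[0,0,0],[0,0,0]], "offset": [[0.08,0,-0.05],[0,0,0],[0,0,0],[0,0,0],[0,0,0],[0,0,-1],[0,0,-2],[0,0,-3]], "claw": [0.4,0.9,1.4,2.2,2.4,2.4,2.4,2.4]}}

```text
time_s: 19.62
eef_pos: [0.6503, 0.1054, 0.1594]
tool_rot: [[-0.864, 0.006, 0.504], [0.005, 1.0, -0.002], [-0.504, 0.001, -0.864]]
force: [0.2, -0.1, 0.4]
finger_gap: 0.024
finger_force: 0.0
```

{"name": "apply_moves", "arguments": {"rot": [[0,0,0],[0,0,0],[0,0,0],[0,0,0]], "offset": [[0,0,-4],[0,0,-4],[0,0,-3],[0,0,0]], "claw": [2.4,2.4,2.4,2.4]}}

```text
time_s: 20.12
eef_pos: [0.5958, 0.1061, 0.2572]
tool_rot: [[-0.861, 0.006, 0.509], [0.004, 1.0, -0.004], [-0.509, -0.001, -0.861]]
force: [0.3, 0.0, 0.6]
finger_gap: 0.0239
finger_force: 0.0
```

Run:
```python
from h import *
np.set_printoptions(precision=4,suppress=True)
t=imaging.read_camera("top")[:,:,::-1]; s=imaging.read_camera("scene")[:,:,::-1]
cv2.imwrite("pics/top5.png",t);cv2.imwrite("pics/scene5.png",s)
go(); print(sensors.read_state()["q"].round(2))
h=cv2.cvtColor(s,cv2.COLOR_BGR2HSV)
for n,im,b in(("scene",s,(325,290,365,340)),("top",t,(392,200,425,235))):
    hh=cv2.cvtColor(np.ascontiguousarray(im),cv2.COLOR_BGR2HSV); x0,y0,x1,y1=b
    print(n,hh[(y0+y1)//2-2,x0:x1:2].tolist())
# dividers: teal pixels in scene
hs=cv2.cvtColor(np.ascontiguousarray(s),cv2.COLOR_BGR2HSV)
cv2.imwrite("pics/v6.png",np.hstack([crop(s,310,150,100,100,4),crop(s,320,290,50,50,8)[:400,:400]]))
```

```text
pos [0.5954 0.1054 0.2541] F [-0.2 -0.6 -0. ] gap 0.0241 t 20.23
 rot [0. 0. 0.]
[ 0.58 -0.13 -0.86  1.97  0.08  0.74  1.22]
scene [[13, 174, 164], [13, 173, 165], [13, 175, 166], [13, 174, 164], [13, 175, 168], [13, 173, 174], [13, 169, 161], [13, 145, 135], [14, 133, 153], [14, 133, 180], [15, 132, 195], [15, 131, 203], [15, 131, 201], [15, 131, 192], [15, 133, 180], [14, 134, 158], [13, 152, 136], [13, 173, 150], [13, 173, 153], [13, 173, 159]]
top [[13, 176, 180], [13, 179, 180], [13, 180, 181], [13, 151, 86], [14, 118, 95], [14, 132, 156], [14, 133, 186], [15, 119, 225], [16, 114, 232], [14, 133, 209], [14, 130, 181], [12, 136, 141], [12, 175, 173], [12, 172, 175], [12, 172, 175], [13, 180, 171], [13, 177, 173]]
```

View pics/v6.png

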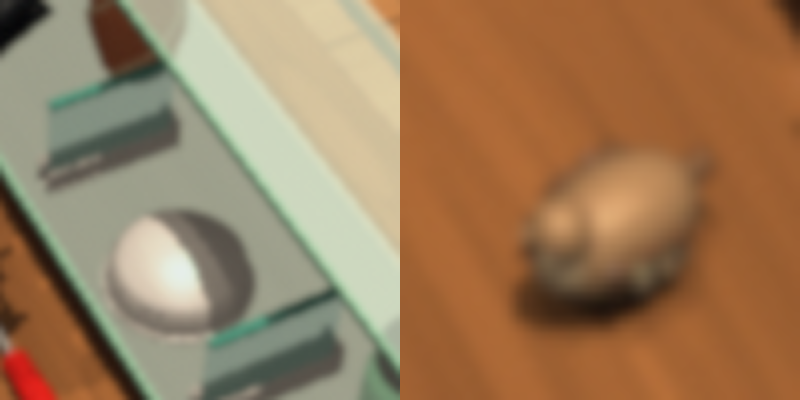

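The divider now stands in its channel just like the fixed one: left crop, panes at (110,110) and (270,345). The quail in the right crop has its head at (560,225) and tail at (705,155). That was my last picture, so I'll work numerically from here.

Run:
```python
from h import *
np.set_printoptions(precision=4,suppress=True)
t=cv2.imread("pics/top5.png"); s=cv2.imread("pics/scene5.png")
hd,e1=two((410.5,224.5),(339.5,317.6)); tl,e2=two((403.5,205),(357.6,308.9)); print("head",hd,e1,"tail",tl,e2)
d=(tl-hd)[:2]; print("quail yaw",np.degrees(np.arctan2(d[1],d[0])))
for n,im,b in(("top",t,(392,198,425,236)),("scene",s,(325,295,365,335))):
    hh=cv2.cvtColor(im,cv2.COLOR_BGR2HSV); m=cv2.inRange(hh,(8,60,90),(20,142,255)); k=np.zeros_like(m); x0,y0,x1,y1=b; k[y0:y1,x0:x1]=m[y0:y1,x0:x1]
    c=max(cv2.findContours(k,cv2.RETR_EXTERNAL,cv2.CHAIN_APPROX_NONE)[0],key=cv2.contourArea)
    M=cv2.moments(c); ce=(M["m10"]/M["m00"],M["m01"]/M["m00"]); r=cv2.fitEllipse(c); print(n,cv2.contourArea(c),ce,r, cv2.boundingRect(c)); w=plane(n,[ce],.03); print(" at z.03",w)
    if n=="top":
        a=np.radians(r[2]+90); v=np.array([np.cos(a),np.sin(a)]); p=plane(n,[np.array(ce)-8*v,np.array(ce)+8*v],.035); dd=p[1]-p[0]; print(" axis yaw",np.degrees(np.arctan2(dd[1],dd[0])), "len",r[1])
from sim import run
q=sensors.read_state()["q"]
Y=-16
print("flip path");q2=run(q,[(0,5,[.52,.05,.27]),(Y,5,[.5,-.3,.22]),(Y,28,[.48,-.3,.1]),(Y,28,[.5,-.303,.016])])
run(q2,[(Y,28,[.48,-.3,.2]),(-.3,28,[.56,-.03,.22]),(-.3,28,[.67,-.03,.13])])
```

```text
head [ 0.4716 -0.3043  0.0509] 0.008941699815401289 tail [ 0.5351 -0.2965  0.0327] 0.0058750340352723305
quail yaw 6.987847773767391
top 213.0 (406.98826291079814, 215.48591549295776) ((406.8517761230469, 215.35348510742188), (13.44577693939209, 21.323490142822266), 160.7469482421875) (398, 204, 17, 23)
 at z.03 [[ 0.4987 -0.3022  0.03  ]]
 axis yaw 10.462948683002182 len (13.44577693939209, 21.323490142822266)
scene 259.0 (346.4446589446589, 317.16795366795367) ((346.5853576660156, 317.1337585449219), (15.511259078979492, 22.207521438598633), 65.23655700683594) (336, 309, 22, 17)
 at z.03 [[ 0.4993 -0.3035  0.03  ]]
flip path
0 5 [0.52 0.05 0.27] q [ 0.61  0.03 -0.78  1.73  0.03  1.3   1.39] err 0.0 0.0
-16 5 [ 0.5  -0.3   0.22] q [ 0.92  0.18 -0.49  1.69  0.07  1.21  1.72] err 0.0 0.0
-16 28 [ 0.48 -0.3   0.1 ] q [ 1.09  0.05 -0.46  2.22 -0.39  0.45  2.25] err 0.0 0.0
-16 28 [ 0.5   -0.303  0.016] q [ 1.01  0.26 -0.45  2.26 -0.33  0.2   2.21] err 0.0 0.0
-16 28 [ 0.48 -0.3   0.2 ] q [ 1.1  -0.1  -0.42  2.1  -0.38  0.72  2.2 ] err 0.0 0.0
-0.3 28 [ 0.56 -0.03  0.22] q [ 0.92 -0.21 -0.77  2.1  -0.34  0.74  1.9 ] err 0.0 0.0
-0.3 28 [ 0.67 -0.03  0.13] q [ 0.75  0.24 -0.85  2.01  0.38  0.5   1.24] err 0.0 0.0
```

Run:
```python
from h import *
from scipy.optimize import least_squares
np.set_printoptions(precision=4,suppress=True)
for n in("top","scene"):
    im=cv2.imread(f"pics/{n}5.png"); g=cv2.GaussianBlur(cv2.cvtColor(im,cv2.COLOR_BGR2GRAY),(0,0),.7).astype(float)
    pts=[]
    for a in np.radians(np.arange(0,360,6)):
        R=np.arange(.050,.070,.0005); X=np.c_[.677+R*np.cos(a),-.0304+R*np.sin(a),np.full(len(R),.05)]
        uv=proj(n,X).astype(np.float32); v=cv2.remap(g.astype(np.float32),uv[:,0].copy(),uv[:,1].copy(),cv2.INTER_LINEAR).ravel()
        gr=np.abs(np.gradient(v)); i=gr.argmax()
        if gr[i]>1.2: pts.append((a,R[i],*X[i,:2]))
    p=np.array(pts); f=lambda c:np.hypot(p[:,2]-c[0],p[:,3]-c[1])-c[2]
    s=least_squares(f,[.677,-.03,.06],loss="soft_l1",f_scale=.001); print(n,len(p),s.x,np.abs(f(s.x)).mean())
    near=p[:,2]<.677
    f2=lambda c:(np.hypot(p[near,2]-c[0],p[near,3]-c[1])-.06); print(" near half r=.06",least_squares(f2,[.677,-.03],loss="soft_l1",f_scale=.001).x)
import sim
from h import tool
q=sensors.read_state()["q"]; sim.tool2=tool
Y=9
from kin import *
q2=sim.run(q,[(-60,15,[.58,.09,.27]),(0,5,[.52,.05,.27]),(Y,5,[.5,-.3,.22]),(Y,28,[.47,-.305,.1]),(Y,28,[.505,-.30,.016])])
sim.run(q2,[(Y,28,[.48,-.3,.2]),(-.3,28,[.56,-.03,.22]),(-.3,28,[.67,-.03,.13])])
```

```text
top 60 [ 0.679  -0.0299  0.0585] 0.002180155208094684
 near half r=.06 [ 0.6805 -0.0286]
scene 60 [ 0.682  -0.0272  0.059 ] 0.0030048314284583377
 near half r=.06 [ 0.6838 -0.0283]
-60 15 [0.58 0.09 0.27] q [ 0.65  0.4  -1.3   1.62  0.66  1.51  2.65] err 57.6 16.9
0 5 [0.52 0.05 0.27] q [ 0.09  0.09 -0.24  1.65  0.    1.4   2.65] err 2.7 109.9AttributeError: 'function' object has no attribute 'radians'

The above exception was the direct cause of the following exception:

Traceback (most recent call last):
  File "sim.py", line 15, in run
    R=tool2(yaw,tilt); rv=Ro.from_matrix(A.T@R).as_rotvec(); p=np.array(p)
  File "h.py", line 20, in tool
    a,b=np.radians([yaw,tilt]); f=np.array([np.cos(a),np.sin(a),0]); l=np.array([-np.sin(a),np.cos(a),0]); k=np.array([0,0,1.])
        ~~~~~~~~~~^^^^^^^^^^^^
TypeError: loop of ufunc does not support argument 0 of type function which has no callable radians method
```

Run:
```python
from h import *
import sim
from h import tool
q=sensors.read_state()["q"]; sim.tool2=tool
q2=sim.run(q,[(180,0,[.53,.09,.3]),(100,0,[.55,.05,.3]),(30,0,[.55,-.1,.3]),(9,0,[.52,-.3,.3]),(9,28,[.47,-.305,.1]),(9,28,[.505,-.30,.016])])
sim.run(q2,[(9,28,[.48,-.3,.2]),(-.3,28,[.56,-.03,.22]),(-.3,28,[.67,-.03,.13])])
print("now");go(tool2(0,0),(.53,.08,.3))
```

```text
180 0 [0.53 0.09 0.3 ] q [ 0.54  0.15 -0.87  1.58  0.11  1.47  1.24] err 0.0 0.0
100 0 [0.55 0.05 0.3 ] q [ 0.45  0.16 -0.69  1.55  0.1   1.47 -0.07] err 0.0 0.0
30 0 [ 0.55 -0.1   0.3 ] q [ 0.53  0.16 -0.47  1.54  0.07  1.47 -0.99] err 0.0 0.0
9 0 [ 0.52 -0.3   0.3 ] q [ 0.72  0.23 -0.31  1.45  0.07  1.48 -1.  ] err 0.0 0.0
9 28 [ 0.47  -0.305  0.1  ] q [ 1.05  0.13 -0.24  2.12 -0.6   0.72 -0.17] err 0.0 0.0
9 28 [ 0.505 -0.3    0.016] q [ 1.01  0.32 -0.29  2.15 -0.68  0.49 -0.09] err 0.0 0.0
9 28 [ 0.48 -0.3   0.2 ] q [ 1.02  0.01 -0.22  2.   -0.52  0.93 -0.33] err 0.0 0.0
-0.3 28 [ 0.56 -0.03  0.22] q [ 0.85 -0.2  -0.71  2.1  -0.31  0.73 -1.27] err 0.0 0.0
-0.3 28 [ 0.67 -0.03  0.13] q [ 0.7   0.23 -0.79  2.01  0.33  0.49 -1.86] err 0.0 0.0
now
pos [0.5954 0.1054 0.2541] F [-0.2 -0.6 -0. ] gap 0.0241 t 20.23
 rot [-0.11 30.37 -0.34]
 tcp [0.53 0.08 0.3 ]  off [ 6.54 -2.54 -4.59]  world [-6.54 -2.54  4.59]
```

{"name": "apply_moves", "arguments": {"rot": [[0,0,0],[0,0,0],[0,10.1,0],[0,10.1,0],[0,10.1,0],[0,0,0],[0,0,10.1],[0,0,10.1],[0,0,10.1],[0,0,10.1],[0,0,10.1],[0,0,10.1],[0,0,10.1]], "offset": [[1,0,-2.4],[1.5,0,-3],[0,0,0],[0,0,0],[0,0,0],[2,-2,0],[0,0,0],[0,0,0],[0,0,0],[0,0,0],[0,0,0],[0,0,0],[0,0,0]], "claw": [2.4,2.4,2.4,2.4,2.4,2.4,3,4,5,6,7,8,8]}}

```text
time_s: 21.85
eef_pos: [0.5264, 0.0858, 0.2863]
tool_rot: [[-0.319, 0.948, -0.002], [0.948, 0.319, 0.001], [0.001, -0.002, -1.0]]
force: [-1.0, 0.5, 0.3]
finger_gap: 0.0779
finger_force: 0.0
```

{"name": "apply_moves", "arguments": {"rot": [[0,0,10.1],[0,0,10.1],[0,0,10.1],[0,0,10.1],[0,0,10.1],[0,0,10.1],[0,0,10.1],[0,0,10.1],[0,0,10.1],[0,0,10.1],[0,0,0]], "offset": [[0,0,0],[0,0,0],[0,0,0],[0,0,0],[0,0,0],[0,0,0],[0,0,0],[0,0,0],[0,0,0],[0,0,0],[0,0,0]], "claw": [7.5,7.5,7.5,7.5,7.5,7.5,7.5,7.5,7.5,7.5,7.5]}}

```text
time_s: 23.22
eef_pos: [0.5264, 0.0858, 0.2865]
tool_rot: [[0.99, 0.14, -0.002], [0.14, -0.99, 0.001], [-0.002, -0.001, -1.0]]
force: [0.2, -0.2, -0.1]
finger_gap: 0.0748
finger_force: 0.0
```

Run:
```python
from h import *
print(sensors.read_state()["q"].round(2)); go(tool(9,0),(.52,-.3,.3))
```

```text
[ 0.37  0.12 -0.67  1.62  0.07  1.43 -1.73]
pos [0.5264 0.0858 0.2865] F [ 0.2 -0.2 -0.1] gap 0.0748 t 23.23
 rot [-0.05  0.09 -0.98]
 tcp [ 0.52 -0.3   0.3 ]  off [-6.67 38.01 -1.35]  world [ -0.64 -38.58   1.35]
```

{"name": "apply_moves", "arguments": {"rot": [[0,0,-1],[0,0,0],[0,0,0],[0,0,0],[0,0,0],[0,0,0],[0,0,0],[0,0,0],[0,0,0],[0,9.3,0],[0,9.3,0],[0,9.4,0],[0,0,0]], "offset": [[0,0,0],[-0.5,3,0],[-1,5.5,0],[-1,5.5,0],[-1,6,0],[-1,6,0],[-1,5.5,0],[-0.8,4,0],[-0.4,2.5,0],[0,0,0],[0,0,0],[0,0,0],[0,0,0]], "claw": [7.5,7.5,7.5,7.5,7.5,7.5,7.5,7.5,7.5,7.5,7.5,7.5,7.5]}}

```text
time_s: 24.85
eef_pos: [0.5168, -0.3003, 0.2862]
tool_rot: [[0.873, 0.153, 0.463], [0.135, -0.988, 0.073], [0.469, -0.001, -0.883]]
force: [-0.3, -0.4, -0.4]
finger_gap: 0.0752
finger_force: 0.0
```

```bash
cat > g2.py <<'E'
from h import *
print(sensors.read_state()["q"].round(2)); R=tool(9,28); g=np.array([.4965,-.302,.030]); go(R,g-.08*R[:,2],True); go(R,g,True)
E
python3 g2.py
```

```text
[ 1.01 -0.02 -0.33  1.83 -0.42  1.03 -0.58]
pos [ 0.5168 -0.3003  0.2862] F [-0.3 -0.4 -0.4] gap 0.0752 t 24.85
 rot [ 0.02  0.03 -0.19]
 tcp [ 0.4682 -0.3065  0.0839]  off [-13.82  -0.15  15.57]  world [ -4.86  -0.62 -20.23]
pos [ 0.5168 -0.3003  0.2862] F [-0.3 -0.4 -0.4] gap 0.0752 t 24.85
 rot [ 0.02  0.03 -0.19]
 tcp [ 0.5053 -0.3006  0.0132]  off [-13.82  -0.15  23.57]  world [ -1.15  -0.03 -27.3 ]
```

{"name": "apply_moves", "arguments": {"rot": [[0,0,-0.2],[0,0,0],[0,0,0],[0,0,0],[0,0,0],[0,0,0]], "offset": [[-2,0,2.2],[-3.6,-0.1,4],[-3.6,-0.1,4],[-3,0,3.4],[-1.6,0,2],[0,0,0]], "claw": [7.5,7.5,7.5,7.5,7.5,7.5]}}

```text
time_s: 25.6
eef_pos: [0.4719, -0.3037, 0.0838]
tool_rot: [[0.872, 0.163, 0.462], [0.143, -0.987, 0.078], [0.468, -0.002, -0.884]]
force: [0.2, 0.6, 0.1]
finger_gap: 0.0747
finger_force: 0.0
```

```bash
python3 g2.py
```

```text
[ 1.04  0.13 -0.32  2.12 -0.57  0.65 -0.26]
pos [ 0.4719 -0.3037  0.0838] F [0.2 0.6 0.1] gap 0.0747 t 25.6
 rot [-0.28  0.09  0.26]
 tcp [ 0.4682 -0.3065  0.0839]  off [-0.35  0.22 -0.2 ]  world [-0.37 -0.28  0.01]
pos [ 0.4719 -0.3037  0.0838] F [0.2 0.6 0.1] gap 0.0747 t 25.6
 rot [-0.28  0.09  0.26]
 tcp [ 0.5053 -0.3006  0.0132]  off [-0.35  0.22  7.8 ]  world [ 3.34  0.31 -7.05]
```

{"name": "apply_moves", "arguments": {"rot": [[-0.3,0.1,0.2],[0,0,0],[0,0,0],[0,0,0],[0,0,0],[0,0,0]], "offset": [[-0.2,0.2,0],[0,0,1.6],[0,0,2.4],[0,0,2.2],[0,0,1.2],[0,0,0]], "claw": [7.5,7.5,7.5,7.5,7.5,7.5]}}

```text
time_s: 26.35
eef_pos: [0.5048, -0.3022, 0.0185]
tool_rot: [[0.871, 0.154, 0.466], [0.137, -0.988, 0.07], [0.471, 0.003, -0.882]]
force: [-0.9, 0.0, 1.2]
finger_gap: 0.0747
finger_force: 0.0
```

```bash
python3 g2.py;  python3 - <<'E'
from h import *
# is the quail where it was? compare pixel change in the quail area
t=imaging.read_camera("top")[:,:,::-1]; cv2.imwrite("pics/top6.png",t); 
o=cv2.imread("pics/top5.png"); d=np.abs(t.astype(int)-o).max(2)[200:236,392:425]; print((d>40).sum(), d[26:,12:24].max())
E
```

```text
[ 1.    0.28 -0.35  2.12 -0.59  0.48 -0.24]
pos [ 0.5048 -0.3022  0.0185] F [-0.9  0.   1.2] gap 0.0747 t 26.35
 rot [ 0.22 -0.13 -0.03]
 tcp [ 0.4682 -0.3065  0.0839]  off [-0.18 -0.15 -7.5 ]  world [-3.66 -0.42  6.54]
pos [ 0.5048 -0.3022  0.0185] F [-0.9  0.   1.2] gap 0.0747 t 26.35
 rot [ 0.22 -0.13 -0.03]
 tcp [ 0.5053 -0.3006  0.0132]  off [-0.18 -0.15  0.5 ]  world [ 0.05  0.16 -0.53]
741 174
```

{"name": "apply_moves", "arguments": {"rot": [[0,0,0],[0,0,0],[0,0,0],[0,0,0],[0,0,0],[0,0,0],[0,0,0],[0,0,0],[0,0,0],[0,0,0]], "offset": [[-0.15,-0.1,0.4],[0,0,0],[0,0,0],[0,0,0],[0,0,0],[0,0,0],[0,0,0],[0,0,0],[0,0,0],[0,0,0]], "claw": [7,6.4,5.8,5.2,4.8,4.4,4,4,4,4]}}

```text
time_s: 27.65
eef_pos: [0.5049, -0.302, 0.0149]
tool_rot: [[0.871, 0.153, 0.467], [0.137, -0.988, 0.068], [0.472, 0.004, -0.882]]
force: [0.1, 0.2, 0.6]
finger_gap: 0.0439
finger_force: 29.9
```

Run:
```python
from h import *
s=sensors.read_state(); go(); print(s["finger_force"],s["tool_rot"].round(4).tolist())
```

```text
pos [ 0.5049 -0.302   0.0149] F [0.1 0.2 0.6] gap 0.0439 t 27.65
 rot [0. 0. 0.]
29.884076435118914 [[0.871, 0.153, 0.4668], [0.1369, -0.9882, 0.0684], [0.4718, 0.0043, -0.8817]]
```

Run:
```python
from h import *
np.set_printoptions(precision=1,suppress=True,linewidth=200)
f=np.array([np.cos(np.radians(8.8)),np.sin(np.radians(8.8)),0]); l=np.array([-f[1],f[0],0])
o=np.array([.493,-.302,0])
for n in("top","scene"):
    im=cv2.imread(f"pics/{n}5.png"); w=im.astype(float)
    S=cv2.cvtColor(im,cv2.COLOR_BGR2HSV)[:,:,1].astype(np.float32)
    for z,rng in((.049,np.arange(-.052,-.025,.002)),(.05,np.arange(-.036,-.008,.002)),(.036,np.arange(.026,.056,.002))):
        rows=[]
        for yy in(-.006,-.004,-.002,0,.002,.004,.006):
            X=o+np.outer(rng,f)+yy*l+[0,0,z]; uv=proj(n,X).astype(np.float32)
            rows.append(cv2.remap(S,uv[:,0].copy(),uv[:,1].copy(),cv2.INTER_LINEAR).ravel())
        rows=np.array(rows); print(n,z,"s mm",(rng*1e3).astype(int)); print(rows[[0,2,3,4,6]].astype(int))
```

```text
top 0.049 s mm [-52 -49 -47 -45 -43 -41 -39 -37 -35 -33 -31 -29 -27 -25]
[[178 177 178 177 177 177 179 179 174 173 172 158 142 130]
 [179 176 176 179 185 180 178 180 172 166 166 146 119 126]
 [182 177 176 177 182 179 175 177 172 166 161 142 119 123]
 [179 178 177 176 179 177 174 174 173 171 160 139 123 121]
 [176 177 180 181 181 181 176 173 175 174 167 144 124 108]]
top 0.05 s mm [-36 -33 -31 -29 -27 -25 -23 -21 -19 -17 -15 -13 -11  -9]
[[174 173 171 159 144 131 131 132 131 131 130 133 131 130]
 [171 166 167 146 122 127 132 135 127 120 120 129 134 131]
 [172 166 160 142 118 123 131 134 126 118 124 129 133 129]
 [173 171 159 139 121 121 129 131 128 120 127 132 133 131]
 [175 174 165 142 125 110 121 130 132 130 129 130 132 133]]
top 0.036 s mm [26 27 29 31 33 35 37 39 41 43 45 47 49 51 53]
[[135 136 135 135 131 146 157 158 157 160 171 178 178 179 182]
 [133 134 135 135 132 133 136 134 132 142 156 170 175 178 184]
 [133 134 134 132 131 134 134 135 135 145 155 170 175 176 178]
 [132 132 132 129 130 137 141 145 147 151 158 168 172 174 176]
 [134 136 132 130 127 143 162 173 171 167 170 173
[... 435 characters left out ...]
-19 -17 -15 -13 -11  -9]
[[166 151 132 114 113 116 121 125 128 129 130 130 130 129]
 [171 165 151 135 128 126 128 128 127 126 125 127 128 129]
 [172 168 157 142 132 130 130 129 127 125 125 126 128 129]
 [173 169 158 145 136 132 132 130 129 126 126 127 129 130]
 [173 171 166 159 149 144 141 139 136 133 131 130 131 131]]
scene 0.036 s mm [26 27 29 31 33 35 37 39 41 43 45 47 49 51 53]
[[132 132 132 133 135 136 139 143 148 154 164 170 172 173 174]
 [132 132 133 134 137 140 143 147 149 154 161 168 173 173 174]
 [132 133 134 136 139 145 151 154 157 159 165 170 173 174 174]
 [133 134 136 139 146 153 158 163 164 165 168 172 173 173 173]
 [135 137 141 147 156 164 169 171 172 171 171 173 173 173 173]]
```

{"name": "apply_moves", "arguments": {"rot": [[0,0,0],[0,0,0],[0,0,0],[0,0,0],[0,0,0],[0,0,0],[0,0,0]], "offset": [[0.5,0,-0.9],[0.9,0,-1.8],[1.6,0,-3],[2.2,0,-4],[2.2,0,-4],[1.6,0,-3],[0,0,0]], "claw": [4,4,4,4,4,4,4]}}

```text
time_s: 28.52
eef_pos: [0.5063, -0.3016, 0.208]
tool_rot: [[0.869, 0.153, 0.47], [0.139, -0.988, 0.066], [0.474, 0.008, -0.88]]
force: [0.5, -0.1, -2.0]
finger_gap: 0.0441
finger_force: 29.9
```

```bash
cat > g3.py <<'E'
from h import *
R0=np.array([[.871,.153,.4668],[.1369,-.9882,.0684],[.4718,.0043,-.8817]])
Rp=Ro.from_euler('z',-8.8-.3,degrees=True).as_matrix()@Ro.from_matrix(R0).as_matrix()
fp=np.array([np.cos(np.radians(-.3)),np.sin(np.radians(-.3)),0])
def tcp(crown,lift=0,dx=.0119): return np.array(crown)+dx*fp+[0,0,.0149+lift]
E
python3 - <<'E'
from g3 import *
s=sensors.read_state(); print(s["q"].round(2),s["finger_gap"]); go(Rp,tcp([.679,-.0295,.095],.08)-[.09,0,0])
E
```

```text
[ 0.98  0.02 -0.3   1.96 -0.46  0.87 -0.48] 0.04414941580686549
pos [ 0.5063 -0.3016  0.208 ] F [ 0.5 -0.1 -2. ] gap 0.0441 t 28.52
 rot [-4.11 -0.2   8.15]
 tcp [ 0.6009 -0.0296  0.1899]  off [  7.41 -27.26   5.89]  world [ 9.46 27.2  -1.81]
```

{"name": "apply_moves", "arguments": {"rot": [[-2,-0.1,4],[-2.1,-0.1,4.1],[0,0,0],[0,0,0],[0,0,0],[0,0,0],[0,0,0],[0,0,0],[0,0,0],[0,0,0]], "offset": [[0,0,0],[0,0,0],[0.6,-2,0.4],[1.2,-4.5,1],[1.4,-5.5,1.2],[1.4,-5.5,1.2],[1.3,-5,1.1],[1,-3.5,0.7],[0.5,-1.3,0.3],[0,0,0]], "claw": [4,4,4,4,4,4,4,4,4,4]}}

```text
time_s: 29.78
eef_pos: [0.5988, -0.027, 0.1855]
tool_rot: [[0.884, -0.002, 0.467], [-0.002, -1.0, -0.001], [0.467, 0.0, -0.884]]
force: [1.5, -0.1, -1.5]
finger_gap: 0.0438
finger_force: 29.9
```

```bash
cat >> g3.py <<'E'
DX=.0095
E
python3 - <<'E'
from g3 import *
s=sensors.read_state(); print(s["q"].round(2),s["finger_gap"]); go(Rp,tcp([.679,-.0295,.095],.035,DX))
E
```

```text
[ 0.71 -0.04 -0.73  2.05 -0.02  0.63 -1.58] 0.043822466328981485
pos [ 0.5988 -0.027   0.1855] F [ 1.5 -0.1 -1.5] gap 0.0438 t 29.77
 rot [-0.29  0.31  0.05]
 tcp [ 0.6885 -0.0295  0.1449]  off [5.99 0.19 7.82]  world [ 8.97 -0.26 -4.06]
```

{"name": "apply_moves", "arguments": {"rot": [[-0.3,0.3,0],[0,0,0],[0,0,0],[0,0,0],[0,0,0],[0,0,0]], "offset": [[1,0.1,1.2],[1.6,0.1,2.1],[1.6,0,2.1],[1.2,0,1.6],[0.6,0,0.8],[0,0,0]], "claw": [4,4,4,4,4,4]}}

```text
time_s: 30.52
eef_pos: [0.6888, -0.0318, 0.1456]
tool_rot: [[0.882, -0.008, 0.472], [-0.004, -1.0, -0.008], [0.472, 0.005, -0.882]]
force: [-0.1, 0.4, -1.0]
finger_gap: 0.0438
finger_force: 29.9
```

Run:
```python
from g3 import *
np.set_printoptions(precision=4,suppress=True)
go(Rp,tcp([.679,-.0295,.095],.005,DX))
p=sensors.read_state()["eef_pos"]; o=p-DX*fp-[0,0,.0149]; print("origin pred",o)
for n in("scene","top"):
    im=imaging.read_camera(n)[:,:,::-1].copy(); cv2.imwrite(f"pics/{n}7.png",im)
    h=cv2.cvtColor(im,cv2.COLOR_BGR2HSV); m=cv2.inRange(h,(6,75,60),(22,200,255)); c=proj(n,[o+[0,0,.03]])[0].astype(int); k=np.zeros_like(m)
    k[c[1]-18:c[1]+18,c[0]-22:c[0]+22]=m[c[1]-18:c[1]+18,c[0]-22:c[0]+22]
    print(n,"centre",c,"mask",(k>0).sum(),"pred beak,head,tail",proj(n,[o+[-.038,0,.049],o+[-.022,0,.05],o+[.043,0,.036]]))
    sub=k[c[1]-18:c[1]+18,c[0]-22:c[0]+22]
    for r in sub[::1]: print("".join("#" if v else "." for v in r))
```

```text
pos [ 0.6888 -0.0318  0.1456] F [-0.1  0.4 -1. ] gap 0.0438 t 30.52
 rot [ 0.1  -0.01 -0.1 ]
 tcp [ 0.6885 -0.0295  0.1149]  off [-1.47 -0.24  2.69]  world [-0.03  0.22 -3.07]
origin pred [ 0.6793 -0.0317  0.1307]
scene centre [357 196] mask 23 pred beak,head,tail [[346.0656 196.7027]
 [350.8822 194.5963]
 [369.6884 190.2216]]
.#####......................................
####........................................
##..........................................
............................................
............................................
............................................
...............#............................
.............##.............................
.............##.............................
#...........................................
............................................
............................................
............................................
...............##...........................
..............###...........................
..............#.............................
............................................
......
[... 1882 characters left out ...]
..#####..#.##......#.....
.........###......#.##.#.......#......#..##.
........##...#..#...#....#.........#....#..#
.............#.....##..##..#....#....#.....#
.......#.#.....#.......##....#......#.#.....
.......##.#...##......#..#.#.........#.....#
.........#....#..........#.......#..........
.................#..#........####...........
.........#.............#..................#.
...........................#.##.#..........#
.......#..#........#..#.#...#....#..#.......
.#..#.#...........#.....#.#....#....##..#...
.#..#......##.....#.........#..#....#.##....
.........#...#...#.........#................
...#................##...#........#.#.......
..#.........#...#....#........##...#........
```

{"name": "apply_moves", "arguments": {"rot": [[0.1,0,-0.1],[0,0,0],[0,0,0],[0,0,0],[0,0,0]], "offset": [[-0.45,-0.13,0.8],[-0.45,-0.13,0.85],[-0.33,0,0.6],[-0.19,0,0.35],[0,0,0]], "claw": [4,4,4,4,4]}}

```text
time_s: 31.25
eef_pos: [0.689, -0.0287, 0.1164]
tool_rot: [[0.881, -0.005, 0.473], [-0.002, -1.0, -0.006], [0.473, 0.005, -0.881]]
force: [-0.3, -0.3, -1.9]
finger_gap: 0.0436
finger_force: 29.9
```

Run:
```python
from g3 import *
go(Rp,tcp([.679,-.029,.095],.0,DX)); print(sensors.read_state()["torque"])
```

```text
pos [ 0.689  -0.0287  0.1164] F [-0.3 -0.3 -1.9] gap 0.0436 t 31.25
 rot [-0.01 -0.08  0.04]
 tcp [ 0.6885 -0.029   0.1099]  off [-0.35  0.03  0.55]  world [-0.05 -0.04 -0.65]
[ 0.08067397  0.73249502 -0.03365805]
```

{"name": "apply_moves", "arguments": {"rot": [[0,0,0],[0,0,0],[0,0,0]], "offset": [[-0.14,0,0.26],[-0.12,0,0.2],[0,0,0]], "claw": [4,4,4]}}

```text
time_s: 31.62
eef_pos: [0.6889, -0.0288, 0.1114]
tool_rot: [[0.881, -0.005, 0.473], [-0.002, -1.0, -0.006], [0.473, 0.005, -0.881]]
force: [0.1, -0.2, -1.8]
finger_gap: 0.0435
finger_force: 29.9
```

{"name": "apply_moves", "arguments": {"rot": [[0,0,0],[0,0,0]], "offset": [[-0.05,0,0.09],[0,0,0]], "claw": [4,4]}}

```text
time_s: 31.88
eef_pos: [0.689, -0.0288, 0.1105]
tool_rot: [[0.881, -0.005, 0.473], [-0.002, -1.0, -0.006], [0.473, 0.005, -0.881]]
force: [0.1, -0.4, -1.3]
finger_gap: 0.0437
finger_force: 29.9
```

{"name": "apply_moves", "arguments": {"rot": [[0,0,0],[0,0,0]], "offset": [[-0.03,0,0.05],[0,0,0]], "claw": [4,4]}}

```text
time_s: 32.12
eef_pos: [0.689, -0.0288, 0.1099]
tool_rot: [[0.881, -0.005, 0.473], [-0.002, -1.0, -0.006], [0.473, 0.005, -0.881]]
force: [-0.5, -0.1, -2.6]
finger_gap: 0.0441
finger_force: 29.9
```

{"name": "apply_moves", "arguments": {"rot": [[0,0,0],[0,0,0]], "offset": [[-0.03,0,0.05],[0,0,0]], "claw": [4,4]}}

```text
time_s: 32.38
eef_pos: [0.6892, -0.0288, 0.1098]
tool_rot: [[0.88, -0.005, 0.474], [-0.002, -1.0, -0.006], [0.474, 0.005, -0.88]]
force: [-1.1, 0.7, 1.7]
finger_gap: 0.0439
finger_force: 29.9
```

{"name": "apply_moves", "arguments": {"rot": [[0,0,0],[0,0,0],[0,0,0],[0,0,0],[0,0,0],[0,0,0],[0,0,0],[0,0,0]], "offset": [[0,0,0],[0,0,0],[0,0,0],[0,0,0],[0,0,0],[0,0,0],[0,0,0],[0,0,0]], "claw": [4.4,4.5,4.6,4.8,5.2,5.8,6.4,6.4]}}

```text
time_s: 33.38
eef_pos: [0.689, -0.0288, 0.1094]
tool_rot: [[0.881, -0.005, 0.474], [-0.002, -1.0, -0.006], [0.474, 0.005, -0.881]]
force: [-0.2, 0.4, -0.4]
finger_gap: 0.0629
finger_force: 0.0
```

{"name": "apply_moves", "arguments": {"rot": [[0,0,0],[0,0,0],[0,0,0],[0,0,0],[0,0,0],[0,0,0]], "offset": [[0,0,-0.6],[0,0,-1.5],[0,0,-2.5],[0,0,-3.5],[0,0,-4],[0,0,-4]], "claw": [6.4,6.4,6.4,6.4,6.4,6.4]}}

```text
time_s: 34.12
eef_pos: [0.612, -0.0274, 0.2525]
tool_rot: [[0.881, -0.004, 0.474], [-0.001, -1.0, -0.006], [0.474, 0.005, -0.881]]
force: [-0.2, -0.9, 0.1]
finger_gap: 0.0638
finger_force: 0.0
```

{"name": "apply_moves", "arguments": {"rot": [[0,0,0],[0,0,0],[0,0,0],[0,0,0],[0,0,0]], "offset": [[0,3,-3],[0,5,-3],[0,5,0],[0,3,0],[0,0,0]], "claw": [6.4,6.4,6.4,6.4,6.4]}}

```text
time_s: 34.75
eef_pos: [0.5829, -0.1901, 0.3048]
tool_rot: [[0.881, -0.008, 0.474], [-0.005, -1.0, -0.008], [0.474, 0.004, -0.881]]
force: [0.3, -0.2, 0.3]
finger_gap: 0.0639
finger_force: 0.0
```

Run:
```python
from g3 import *
np.set_printoptions(precision=4,suppress=True)
go(); o=np.array([.6795,-.0288,.095])
for n in("scene","top"):
    im=imaging.read_camera(n)[:,:,::-1].copy(); cv2.imwrite(f"pics/{n}8.png",im)
    h=cv2.cvtColor(im,cv2.COLOR_BGR2HSV); m=cv2.inRange(h,(8,85,50),(22,200,255)); c=proj(n,[o+[0,0,.03]])[0].astype(int); k=np.zeros_like(m)
    print(n,"centre",c,"pred beak,head,tail",proj(n,[o+[-.038,0,.049],o+[-.022,0,.05],o+[.043,0,.036]])-c)
    sub=m[c[1]-16:c[1]+18,c[0]-20:c[0]+22]
    for r in sub: print("".join("#" if v else "." for v in r))
```

```text
pos [ 0.5829 -0.1901  0.3048] F [ 0.3 -0.2  0.3] gap 0.0639 t 34.75
 rot [0. 0. 0.]
scene centre [355 203] pred beak,head,tail [[-9.84    0.8547]
 [-5.1178 -1.2292]
 [13.3379 -5.6642]]
##........................................
#.........................................
..........................................
..........................................
..........................................
..........................................
..........................................
..........................................
..........................................
..........................................
..........................................
...........###.............###............
..........####..............####..........
........#####................##...........
.......#####..............................
......#####........###....................
......##...........####...................
..................#####...................
.................#######..................
................########..................
................#######...................
............
[... 1413 characters left out ...]
............
............###############...............
.............##############...............
..............#############...............
..............############................
...............###########................
................#########.................
.................######...................
...................#......................
..........................................
..........................................
..........................................
..........................................
..........................................
..........................................
..........................................
..........................................
```

{"name": "apply_moves", "arguments": {"rot": [[0,0,0],[0,0,0],[0,0,0],[0,0,0],[0,0,0],[0,0,0],[0,0,0],[0,0,0],[0,0,0],[0,0,0]], "offset": [[-1.4,0,-2],[-1.8,-2,-2.6],[0,-5,0],[0,-5,0],[0,-5,0],[0,-5,0],[0,-5,0],[0,-5,0],[0,-3,0],[0,0,0]], "claw": [6.4,6.4,6.4,6.4,6.4,6.4,6.4,6.4,6.4,6.4]}}

```text
time_s: 36.1
eef_pos: [0.5343, 0.1675, 0.3286]
tool_rot: [[0.88, 0.002, 0.474], [0.005, -1.0, -0.005], [0.474, 0.006, -0.88]]
force: [-0.1, -0.5, 0.1]
finger_gap: 0.064
finger_force: 0.0
```

Run:
```python
from g3 import *
from scipy.optimize import least_squares
np.set_printoptions(precision=4,suppress=True)
go(); o=np.array([.6795,-.0288,.095])
for n in("scene","top"):
    im=imaging.read_camera(n)[:,:,::-1].copy(); cv2.imwrite(f"pics/{n}9.png",im)
    h=cv2.cvtColor(im,cv2.COLOR_BGR2HSV); m=cv2.inRange(h,(8,85,50),(22,200,255)); c=proj(n,[o+[0,0,.03]])[0].astype(int)
    print(n,"centre",c,"pred beak,head,tail,foot",(proj(n,[o+[-.038,0,.049],o+[-.022,0,.05],o+[.043,0,.036],o])-c).round(1).tolist())
    sub=m[c[1]-16:c[1]+18,c[0]-20:c[0]+22]
    if n=="scene":
        for r in sub: print("".join("#" if v else "." for v in r))
# bowl moved? compare rim edges with before; dividers too
for n in("top","scene"):
    a=cv2.imread(f"pics/{n}5.png");b=cv2.imread(f"pics/{n}9.png")
    g=cv2.GaussianBlur(cv2.cvtColor(b,cv2.COLOR_BGR2GRAY),(0,0),.7).astype(np.float32); g0=cv2.GaussianBlur(cv2.cvtColor(a,cv2.COLOR_BGR2GRAY),(0,0),.7).astype(np.float32)
    for G in(g0,g):
        R=np.arange(.050,.070,.0005);P=[]
        for t in np.radians(np.arange(100,261,8)):
            X=np.c_[.679+R*np.cos(t),-.0295+R*np.sin(t),np.full(len(R),.05)]; uv=proj(n,X).astype(np.float32)
            v=cv2.remap(G,uv[:,0].copy(),uv[:,1].copy(),cv2.INTER_LINEAR).ravel(); gr=np.abs(np.gradient(v)); P.append(X[gr.argmax(),:2])
        P=np.array(P); print(n,"rim near fit",least_squares(lambda c:np.hypot(*(P-c).T)-.06,[.679,-.03],loss="soft_l1",f_scale=.001).x)
```

```text
pos [0.5343 0.1675 0.3286] F [-0.1 -0.5  0.1] gap 0.064 t 36.1
 rot [0. 0. 0.]
scene centre [355 203] pred beak,head,tail,foot [[-9.8, 0.9], [-5.1, -1.2], [13.3, -5.7], [0.4, 6.8]]
..........................................
..........................................
..........................................
..........................................
..........................................
..........................................
..........................................
..........................................
..........................................
.....................####.................
..............##############..............
..............################............
.............###################..........
.............###################..........
.............##################...........
..............#################...........
..............#################...........
..............################............
..............################............
...............###############............
...............##############.............
................############..............
................#######...#...............
..........................................
..........................................
..........................................
..........................................
..........................................
..........................................
..........................................
..........................................
..........................................
..........................................
..........................................
top centre [312 159] pred beak,head,tail,foot [[2.2, 11.0], [1.6, 5.5], [-0.6, -14.1], [1.1, 3.5]]
top rim near fit [ 0.6808 -0.0276]
top rim near fit [ 0.6813 -0.0303]
scene rim near fit [ 0.6835 -0.0289]
scene rim near fit [ 0.6832 -0.0288]
```

Run:
```python
from h import *
from scipy.optimize import brentq
def feat(n,f,c,w=24):
    h=cv2.cvtColor(cv2.imread(f),cv2.COLOR_BGR2HSV); m=cv2.inRange(h,(8,85,85),(22,150,255)); k=np.zeros_like(m); x,y=np.array(c).astype(int); k[y-w:y+w,x-w:x+w]=m[y-w:y+w,x-w:x+w]
    c=max(cv2.findContours(k,cv2.RETR_EXTERNAL,cv2.CHAIN_APPROX_NONE)[0],key=cv2.contourArea); M=cv2.moments(c)
    e=cv2.fitEllipse(c); a=.5*np.degrees(np.arctan2(2*M["mu11"],M["mu20"]-M["mu02"])); return np.array([M["m10"],M["m01"]])/M["m00"],a,e[2]-90,e[1],cv2.boundingRect(c),M["m00"]
def pitch(n,o,yaw,ang):
    R=Ro.from_euler('z',yaw,degrees=True).as_matrix()
    def g(p):
        d=R@np.array([np.cos(np.radians(p)),0,np.sin(np.radians(p))])*.02; u=proj(n,[o-d,o+d]); v=u[1]-u[0]; t=np.degrees(np.arctan2(v[1],v[0]))-ang; return (t+90)%180-90
    return [p for p in np.arange(-40,40,.25) if g(p)*g(p+.25)<=0 and abs(g(p))<20]
for n in("scene",):
    for tag,o,yaw in(("5",np.array([.4955,-.3016,.03]),8.8),("9",np.array([.6795,-.0288,.125]),-.3)):
        c,a,e,ax,br,ar=feat(n,f"pics/{n}{tag}.png",proj(n,[o])[0]); print(n,tag,c.round(2),"from pred",(c-proj(n,[o])[0]).round(2),"mom",round(a,2),"ell",round(e,2),ax,br,ar,"pitch",pitch(n,o,yaw,a),pitch(n,o,yaw,e))
for tag,o,yaw in(("5",np.array([.4955,-.3016,.03]),8.8),("9",np.array([.6795,-.0288,.125]),-.3)):
    c,a,e,ax,br,ar=feat("top",f"pics/top{tag}.png",proj("top",[o])[0]); w=plane("top",[c],o[2]); print("top",tag,(c-proj("top",[o])[0]).round(2),"world c-o mm",((w-o)*1e3).round(1),a,ax,br)
```

```text
scene 5 [346.27 317.06] from pred [ 1.37 -0.12] mom -24.75 ell -23.65 (16.357572555541992, 23.12314796447754) (335, 308, 23, 18) 280.0 pitch [np.float64(-21.25)] [np.float64(-23.25)]
scene 9 [353.86 201.81] from pred [-2.06 -1.71] mom -43.96 ell -44.96 (11.589290618896484, 12.316123962402344) (348, 196, 13, 13) 105.5 pitch [] []
top 5 [ 0.2  -0.95] world c-o mm [[ 2.9 -1.1  0. ]] 70.33587100377069 (13.50771713256836, 22.259613037109375) (399, 203, 17, 24)
top 9 [-1.85 -0.2 ] world c-o mm [[1.2 5.3 0. ]] 72.73998545517847 (13.616095542907715, 16.418561935424805) (304, 150, 16, 18)
```

Run:
```python
from h import *
def mask(n,f,c,lo,hi,w=22):
    h=cv2.cvtColor(cv2.imread(f),cv2.COLOR_BGR2HSV); m=cv2.inRange(h,lo,hi); k=np.zeros_like(m); x,y=np.array(c).astype(int); k[y-w:y+w,x-w:x+w]=m[y-w:y+w,x-w:x+w]
    N,l,st,ce=cv2.connectedComponentsWithStats(k); return (l==1+st[1:,4].argmax()).astype(np.uint8)
# extremes along quail axis: shift-per-image, using per-column mean rows is fragile -> use tail tip & head via support in image directions
for n in("scene","top"):
  for tag,o,yaw,lo,hi in(("5",np.array([.4955,-.3016,.0]),8.8,(8,60,50),(22,155,255)),("9",np.array([.6795,-.0288,.095]),-.3,(6,70,35),(24,220,255))):
    R=Ro.from_euler('z',yaw,degrees=True).as_matrix(); P=lambda x,z,y=0:proj(n,[o+R@np.array([x,y,z])])[0]
    m=mask(n,f"pics/{n}{tag}.png",P(0,.03),lo,hi); pts=np.argwhere(m)[:,::-1].astype(float)
    # axis direction (projected quail x) and second (projected z)
    ex=P(.02,.03)-P(-.02,.03); sx=np.linalg.norm(ex)/40; ex/=np.linalg.norm(ex); ez=P(0,.05)-P(0,.01); sz=np.linalg.norm(ez)/40
    A=np.c_[(P(.01,.03)-P(-.01,.03))/20,(P(0,.04)-P(0,.02))/20] if n=="scene" else np.c_[(P(.01,.03)-P(-.01,.03))/20,(P(0,.03,.01)-P(0,.03,-.01))/20]
    q=np.linalg.solve(A,(pts-P(0,.03)).T).T   # in mm: x along quail, and z (scene) or y (top) apparent
    print(n,tag,len(pts),"mean",q.mean(0).round(1),"x range",np.percentile(q[:,0],[1,99]).round(1),"2nd range",np.percentile(q[:,1],[1,99]).round(1))
    C=np.cov(q.T); print("   princ angle",round(.5*np.degrees(np.arctan2(2*C[0,1],C[0,0]-C[1,1])),2),"std",np.sqrt(np.linalg.eigvalsh(C)).round(1))
    t=q[q[:,0]>q[:,0].max()-8]; print("   tail end mean",t.mean(0).round(1))
```

```text
scene 5 355 mean [ 6.  -9.5] x range [-32.6  43.6] 2nd range [-80.5  55.4]
   princ angle -67.76 std [16.9 37. ]
   tail end mean [ 41.1 -29.8]
scene 9 238 mean [2.  3.2] x range [-29.5  34.9] 2nd range [-36.1  44.8]
   princ angle -55.82 std [13.5 24.2]
   tail end mean [31.5 -8.5]
top 5 286 mean [ 2.9 -0.1] x range [-30.1  40. ] 2nd range [-23.8  25.3]
   princ angle 0.47 std [12.8 17.8]
   tail end mean [39.6 -2.5]
top 9 261 mean [5.6 3.8] x range [-24.5  39.8] 2nd range [-17.4  25.7]
   princ angle 1.03 std [11.6 16.4]
   tail end mean [41.   3.4]
```

Run:
```python
from h import *
o=np.array([.6795,-.0288,.095])
for n in("top","scene"):
    a=cv2.imread(f"pics/{n}5.png").astype(int);b=cv2.imread(f"pics/{n}9.png"); h=cv2.cvtColor(b,cv2.COLOR_BGR2HSV)
    d=np.abs(a-b.astype(int)).max(2); rb=b[:,:,2].astype(int)-b[:,:,0]; m=(rb>25)
    c=proj(n,[o+[0,0,.03]])[0].round().astype(int); print(n,c,"bowl centre px",proj(n,[[.68,-.029,.05]])-c, "crown",proj(n,[[.68,-.029,.095]])-c)
    for y in range(c[1]-18,c[1]+26): print(f"{y-c[1]:4d} "+"".join("#" if m[y,x] else ("+" if d[y,x]>22 else ".") for x in range(c[0]-22,c[0]+23)))
# enlarge-based lateral edges in top on R-B
b=cv2.imread("pics/top9.png").astype(int); rb=b[:,:,2]-b[:,:,0]; c=proj("top",[o+[0,0,.03]])[0].round().astype(int)
for y in range(c[1]-12,c[1]+12,3): print(y-c[1],rb[y,c[0]-11:c[0]+12].tolist())
```

```text
top [313 159] bowl centre px [[0.37002214 7.74244433]] crown [[0.13492664 3.36071273]]
 -18 .............................................
 -17 .............................................
 -16 .............................................
 -15 .............................................
 -14 ..................+++........................
 -13 .................++##........................
 -12 .................++##+.......................
 -11 .................+####+......................
 -10 ................+#######.....................
  -9 ...............+#########....................
  -8 ..............+############..................
  -7 ..............+############+.................
  -6 .............##############+.................
  -5 .............###############.................
  -4 .............###############.................
  -3 .............###############.................
  -2 .............################................
  -1 .............################+...............
   0 .............################+...............
   1 ............#################+.........
[... 3604 characters left out ...]
, 7, 5, 5, 3, 3, 4, 7, 7, 7, 6, 5, 6, 6]
-9 [6, 5, 6, 8, 14, 34, 42, 39, 39, 39, 40, 39, 39, 40, 23, 18, 14, 9, 9, 8, 8, 9, 6]
-6 [7, 15, 27, 31, 37, 38, 39, 40, 42, 40, 40, 42, 40, 37, 36, 34, 22, 16, 18, 17, 16, 15, 20]
-3 [15, 18, 36, 47, 51, 54, 56, 59, 59, 61, 58, 59, 55, 54, 49, 41, 41, 21, 17, 16, 19, 14, 16]
0 [14, 17, 31, 45, 57, 64, 94, 106, 98, 94, 92, 90, 97, 99, 92, 76, 72, 48, 23, 21, 22, 22, 22]
3 [21, 23, 32, 64, 66, 73, 81, 96, 109, 85, 95, 100, 86, 67, 72, 72, 46, 21, 18, 16, 19, 23, 20]
6 [22, 23, 22, 24, 24, 47, 45, 48, 69, 76, 76, 72, 44, 51, 55, 33, 12, 33, 33, 29, 26, 28, 30]
9 [31, 33, 30, 29, 21, 30, 24, 25, 31, 38, 27, 30, 26, 16, 14, 20, 36, 18, 19, 24, 28, 30, 29]
```

The quail stands on the crown. In the top view its body sits about 5 mm to +y of the bowl's centre, which suggests a lean of about 3.5°. There's time, so I'll regrip it, lift it slightly, shift it about 3 mm to −y and set it down again.

Run:
```python
from g3 import *
pg=np.array([.689,-.0250,.1105]); go(Rp,pg-.16*Rp[:,2]); print(Rp[:,2])
```

```text
pos [0.5348 0.1635 0.3283] F [-0.6 -1.1 -0.6] gap 0.0641 t 36.2
 rot [ 0.02 -0.11  0.14]
 tcp [ 0.6135 -0.024   0.2516]  off [ 3.37 18.68 10.6 ]  world [  7.88 -18.75  -7.67]
[ 0.47176593 -0.0062711  -0.88170152]
```

{"name": "apply_moves", "arguments": {"rot": [[0,0,0],[0,0,0],[0,0,0],[0,0,0],[0,0,0],[0,0,0],[0,0,0],[0,0,0],[0,0,0],[0,0,0]], "offset": [[0,2.5,0],[0,5,0],[0,5,0],[0,4,0],[0,2.2,0],[1,0,2],[1.2,0,4],[1.2,0,3.5],[0,0,1.1],[0,0,0]], "claw": [6.8,6.8,6.8,6.8,6.8,6.8,6.8,6.8,6.8,6.8]}}

```text
time_s: 37.45
eef_pos: [0.6137, -0.0253, 0.2512]
tool_rot: [[0.882, -0.005, 0.472], [-0.003, -1.0, -0.006], [0.472, 0.004, -0.882]]
force: [-0.4, -0.5, 0.4]
finger_gap: 0.0681
finger_force: 0.0
```

Run:
```python
from g3 import *
pg=np.array([.689,-.0250,.1105]); go(Rp,pg)
```

```text
pos [ 0.6137 -0.0253  0.2512] F [-0.4 -0.5  0.4] gap 0.0681 t 37.45
 rot [-0.01  0.01 -0.01]
 tcp [ 0.689  -0.025   0.1105]  off [ 0.   -0.13 15.96]  world [  7.53   0.03 -14.07]
```

{"name": "apply_moves", "arguments": {"rot": [[0,0,0],[0,0,0],[0,0,0],[0,0,0],[0,0,0],[0,0,0],[0,0,0]], "offset": [[0,-0.1,2],[0,0,4],[0,0,4],[0,0,3],[0,0,2],[0,0,0.9],[0,0,0]], "claw": [6.8,6.8,6.8,6.8,6.8,6.8,6.8]}}

```text
time_s: 38.33
eef_pos: [0.6898, -0.0251, 0.1127]
tool_rot: [[0.881, -0.005, 0.474], [-0.002, -1.0, -0.007], [0.474, 0.005, -0.881]]
force: [0.1, -0.2, 0.0]
finger_gap: 0.0682
finger_force: 0.0
```

{"name": "apply_moves", "arguments": {"rot": [[0,0,0],[0,0,0],[0,0,0],[0,0,0],[0,0,0],[0,0,0],[0,0,0],[0,0,0]], "offset": [[0,0,0],[0,0,0],[0,0,0],[0,0,0],[0,0,0],[0,0,0],[0,0,0],[0,0,0]], "claw": [6,5.4,5,4.8,4.6,4.4,4.2,4.2]}}

```text
time_s: 39.33
eef_pos: [0.6898, -0.0249, 0.1121]
tool_rot: [[0.881, -0.005, 0.473], [-0.002, -1.0, -0.006], [0.474, 0.005, -0.881]]
force: [0.0, 0.3, -0.1]
finger_gap: 0.0446
finger_force: 30.0
```

Run:
```python
from g3 import *
go(Rp,np.array([.689,-.0320,.1125])); print(sensors.read_state()["finger_force"])
```

```text
pos [ 0.6898 -0.0249  0.1121] F [ 0.   0.3 -0.1] gap 0.0446 t 39.33
 rot [ 0.01 -0.11  0.03]
 tcp [ 0.689  -0.032   0.1125]  off [-0.05  0.72 -0.07]  world [-0.08 -0.71  0.04]
29.99586885329336
```

{"name": "apply_moves", "arguments": {"rot": [[0,0,0],[0,0,0],[0,0,0],[0,0,0],[0,0,0],[0,0,0]], "offset": [[0.1,0,-0.17],[0.1,0,-0.18],[0,0.35,0],[0,0.36,0],[-0.09,0,0.17],[0,0,0]], "claw": [4.2,4.2,4.2,4.2,4.2,4.2]}}

```text
time_s: 40.08
eef_pos: [0.6897, -0.0319, 0.1138]
tool_rot: [[0.881, -0.005, 0.473], [-0.002, -1.0, -0.006], [0.473, 0.005, -0.881]]
force: [0.3, 0.4, -1.2]
finger_gap: 0.0452
finger_force: 30.0
```

{"name": "apply_moves", "arguments": {"rot": [[0,0,0],[0,0,0]], "offset": [[-0.05,0,0.09],[0,0,0]], "claw": [4.2,4.2]}}

```text
time_s: 40.33
eef_pos: [0.6898, -0.0317, 0.1131]
tool_rot: [[0.881, -0.005, 0.473], [-0.002, -1.0, -0.006], [0.473, 0.005, -0.881]]
force: [0.2, -0.7, -1.1]
finger_gap: 0.045
finger_force: 30.0
```

{"name": "apply_moves", "arguments": {"rot": [[0,0,0],[0,0,0]], "offset": [[-0.03,0,0.06],[0,0,0]], "claw": [4.2,4.2]}}

```text
time_s: 40.58
eef_pos: [0.6901, -0.0317, 0.1128]
tool_rot: [[0.881, -0.005, 0.474], [-0.002, -1.0, -0.006], [0.474, 0.005, -0.881]]
force: [-0.6, -0.4, 1.2]
finger_gap: 0.0448
finger_force: 30.0
```

{"name": "apply_moves", "arguments": {"rot": [[0,0,0],[0,0,0]], "offset": [[-0.03,0,0.06],[0,0,0]], "claw": [4.2,4.2]}}

```text
time_s: 40.83
eef_pos: [0.6905, -0.0317, 0.1126]
tool_rot: [[0.88, -0.005, 0.475], [-0.002, -1.0, -0.006], [0.475, 0.005, -0.88]]
force: [-2.4, 0.3, 4.4]
finger_gap: 0.0449
finger_force: 30.0
```

{"name": "apply_moves", "arguments": {"rot": [[0,0,0],[0,0,0],[0,0,0],[0,0,0],[0,0,0],[0,0,0],[0,0,0],[0,0,0]], "offset": [[0.02,0,-0.03],[0,0,0],[0,0,0],[0,0,0],[0,0,0],[0,0,0],[0,0,0],[0,0,0]], "claw": [4.5,4.6,4.7,4.9,5.3,6,6.8,6.8]}}

```text
time_s: 41.82
eef_pos: [0.69, -0.0318, 0.1122]
tool_rot: [[0.881, -0.005, 0.474], [-0.002, -1.0, -0.006], [0.474, 0.005, -0.881]]
force: [0.4, 0.3, -0.4]
finger_gap: 0.0665
finger_force: 0.0
```

{"name": "apply_moves", "arguments": {"rot": [[0,0,0],[0,0,0],[0,0,0],[0,0,0],[0,0,0],[0,0,0],[0,0,0]], "offset": [[0,0,-0.6],[0,0,-1.5],[0,0,-2.5],[0,0,-3.5],[0,0,-4],[0,0,-4],[-1,0,-3]], "claw": [6.8,6.8,6.8,6.8,6.8,6.8,6.8]}}

```text
time_s: 42.7
eef_pos: [0.5906, -0.0302, 0.2781]
tool_rot: [[0.88, -0.004, 0.476], [-0.001, -1.0, -0.007], [0.476, 0.005, -0.88]]
force: [-0.1, -0.3, -0.1]
finger_gap: 0.0682
finger_force: 0.0
```

{"name": "apply_moves", "arguments": {"rot": [[0,0,0],[0,0,0],[0,0,0],[0,0,0],[0,0,0],[0,0,0],[0,0,0]], "offset": [[-2,0,-4],[0,-3,-2],[0,-5,0],[0,-5,0],[0,-4,0],[0,-3,0],[0,0,0]], "claw": [6.8,6.8,6.8,6.8,6.8,6.8,6.8]}}

```text
time_s: 43.58
eef_pos: [0.5451, 0.173, 0.3185]
tool_rot: [[0.88, -0.0, 0.474], [0.003, -1.0, -0.005], [0.474, 0.006, -0.88]]
force: [-0.9, -1.6, 0.1]
finger_gap: 0.068
finger_force: 0.0
```

Run:
```python
from g3 import *
np.set_printoptions(precision=4,suppress=True)
go(); o=np.array([.6795,-.0288,.095])
for n in("top","scene"):
    a=cv2.imread(f"pics/{n}5.png").astype(int);b=imaging.read_camera(n)[:,:,::-1].copy(); cv2.imwrite(f"pics/{n}10.png",b)
    d=np.abs(a-b.astype(int)).max(2); rb=b[:,:,2].astype(int)-b[:,:,0]; m=(rb>25)
    c=proj(n,[o+[0,0,.03]])[0].round().astype(int); print(n,c)
    for y in range(c[1]-16,c[1]+14): print(f"{y-c[1]:4d} "+"".join("#" if m[y,x] else ("+" if d[y,x]>22 else ".") for x in range(c[0]-22,c[0]+23)))
    if n=="top":
        for y in(-3,0,3): print(y,rb[c[1]+y,c[0]-11:c[0]+12].tolist())
    # everything else unmoved vs start
    z=cv2.imread(f"pics/{n}0.png").astype(int); e=np.abs(z-b.astype(int)).max(2)
    if n=="top":
        for nm,(x,y,w) in dict(cup=(296,245,14),tray=(330,238,14),driver=(315,213,12),pane_big=(185,297,20),green=(445,227,12)).items(): print(nm,(e[y-w:y+w,x-w:x+w]>60).mean().round(3))
```

```text
pos [0.5451 0.173  0.3185] F [-0.9 -1.6  0.1] gap 0.068 t 43.58
 rot [0. 0. 0.]
top [313 159]
 -16 .............................................
 -15 .............................................
 -14 .....................+++.....................
 -13 .....................+##+....................
 -12 .....................+##++...................
 -11 ....................+#####++.................
 -10 ...................+########.................
  -9 ..................+#########+++..............
  -8 .................+#############..............
  -7 ................+##############..............
  -6 ................+##############..............
  -5 ................################.............
  -4 ................################.............
  -3 ................################.............
  -2 ................################.............
  -1 .................###############++...........
   0 .................################+...........
   1 ................#################+...........
   2 ................+###############++...........
   3 ................################
[... 1717 characters left out ...]
...#######################++.........
   1 ..........########################++.........
   2 .........########################+++.........
   3 .......##########################++..........
   4 .......#########################++...........
   5 ......##########################+............
   6 ......###########+#############+.............
   7 .....###########+++#########++...............
   8 .....###########++++++#+++++++...............
   9 ....###########+++++++++++++++...............
  10 ....###########+++++++++++++++...............
  11 ....###########+++++++++++++++...............
  12 ....############+++++++++++++++..............
  13 ....############+#+++++++++++++..............
```

Run:
```python
from h import *
z=cv2.imread("pics/top0.png").astype(int)
for tag in("6","8"):
    b=cv2.imread(f"pics/top{tag}.png").astype(int); e=np.abs(z-b).max(2)
    for nm,(x,y,w) in dict(pane_big=(185,297,20),rest=(215,243,12),cup=(296,245,14)).items(): print(tag,nm,(e[y-w:y+w,x-w:x+w]>60).mean().round(3))
import time
a=cv2.imread("pics/top10.png").astype(int); b=imaging.read_camera("top")[:,:,::-1].astype(int)
print("quail still:",(np.abs(a-b).max(2)[140:180,290:340]>40).sum())
# bowl: far from shadow/quail, near rim edge rows before/after
g5=cv2.imread("pics/top5.png",0).astype(int); g=b.mean(2).astype(int)
for y in(176,180,184): print(y,g5[y,292:338:2].tolist(),"\n   ",g[y,292:338:2].tolist())
```

```text
6 pane_big 0.0
6 rest 0.392
6 cup 0.0
8 pane_big 0.0
8 rest 0.401
8 cup 0.0
quail still: 0
176 [62, 56, 52, 112, 134, 176, 202, 208, 210, 213, 213, 213, 211, 210, 208, 203, 200, 169, 135, 161, 164, 164, 165] 
    [167, 165, 169, 160, 134, 175, 201, 206, 209, 212, 213, 214, 212, 207, 206, 201, 201, 171, 134, 162, 165, 168, 168]
180 [54, 56, 53, 108, 182, 124, 140, 162, 181, 191, 199, 202, 197, 190, 173, 153, 132, 117, 163, 164, 164, 167, 167] 
    [168, 168, 170, 169, 184, 123, 140, 163, 182, 194, 201, 203, 198, 190, 175, 154, 130, 116, 165, 168, 170, 168, 170]
184 [53, 51, 51, 65, 167, 164, 160, 181, 136, 127, 120, 119, 120, 118, 138, 193, 172, 166, 164, 166, 166, 166, 166] 
    [169, 170, 170, 168, 171, 170, 166, 183, 138, 123, 122, 119, 119, 121, 136, 195, 179, 172, 169, 170, 168, 169, 171]
```

The bowl hasn't moved and the quail is standing still with an estimated lean of about 2°. The other things I checked are where they stood, so I'll hand in.

```bash
python3 -c "
from station import r
print(r.job_done())"
```

```text
the job is handed in; nothing more can be done
None
```

I handed the job in with the divider home against the stop and the quail standing by itself on the bowl's crown, facing out with a lean I estimate at about 2°; I had to set the quail down twice to reduce its lean, and the bowl has not moved.

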